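Hold the new key up to the inspection scope

TASK

Take the newly cut key, the one with the square head, out of its open vice on the key-cutting machine and hold it up to the inspection scope: the middle of its blade on the line of sight 10 cm in front of the lens, the flat side of the blade squarely facing the lens, cuts upward and the tip pointing to the robot's right. Finish while still holding it there, still and in the air with only the gripper carrying it. Leave the round-headed pattern key in its vice, leave the padlock, tin and screwdriver alone, and do not knock the scope out of its setting.

Things in the scene. Friction and masses are not known exactly. Their poses are not given: they have to be found in the camera images.
- new_key: newly cut key: square plastic head 40 long (x -65 to -25), 10 thick (y), 34 high (z), steel blade x -25 to 25, 3 thick (y), 9 high (z), mm; 35 g. Origin mid-blade; x to the tip, z to the cut edge, y across the flat. Starts on edge in either vice, x level into the machine, cuts up, origin 90 mm above the table; the vice is open on top and slack: the key lifts straight out
- new_key_head (a point): centre of the new key's square head, 45 mm behind the key's origin, same axes as the key; the place to pinch across its 10 mm thickness from above
- new_key_tip (a point): tip of the new key's blade, 25 mm ahead of the key's origin, same axes as the key
- pattern_key: the old pattern key in the other vice: the same blade, but a round flat steel head 34 mm across and 6 mm thick, centred 42 mm behind its origin. Origin and axes as for the new key. To be left alone
- key_machine: fixed machine, base 320 x 300 x 45 mm, origin at table level, front to -x. Two vices at y = -60 and 60 mm: jaws x -103 to -63, top 92 mm up, 33 wide, 5 mm slot for the blade; before each a rest 12 wide, 73 up, under the key's head, clear beside it down to the base. Cutters and housing (210 high, switch box 255) from x = -34 on
- scope: inspection scope's fixed stand at the table's far side: base 150 x 130 mm, pillar and fork to 265 mm; origin at table level, front to -x. The head, a tube 41 mm across and 120 long, pivots in the fork 280 mm above the origin and looks towards the robot and 15 to 40 degrees downward; only friction holds its setting
- scope_lens (a point): centre of the scope's lens, at the front end of the tube, 60 mm from the pivot. Axes: x points backward along the line of sight, into the scope; y is level, to the left seen from the robot; z is up, square to the line of sight
- scope_view (a point): viewing point in the air on the line of sight, 100 mm before the lens, axes as scope_lens (x points to the lens). The middle of the blade (key's origin) belongs here, with the key's x along -y of these axes, its y along the line of sight, its z along z
- padlock: brass padlock lying flat, body 50 x 50 x 24 mm with a steel shackle towards its x, origin under the body. To be left alone
- tin: closed steel tin, 104 x 79 x 42 mm, origin under its centre. To be left alone
- screwdriver: screwdriver 170 mm long lying in front of the machine, origin under its middle. To be left alone
Mind the look-alikes: they are no part of the job. There is more than one size of the new_key; the one meant has the size given above.

How it is judged:
By the outcome, as a careful person would: the job done as asked, in the order asked, and still so for the second after the job is handed in, while the arm keeps its last pose, push and grip.
It also fails if it takes over 40 s, if anything falls off the work surface, if the arm or the gripper's body presses on something with over 40 N, if the wrist force passes 120 N, or if a joint passes its speed limit or range.

ROBOT

A 6-joint arm with a two-finger parallel gripper is mounted at the origin on the work surface. World frame = base frame: x ahead of the robot, y to its left, z up, the work surface at z = 0. Lengths are in m, angles in rad, forces in N, time in s.
With the tool pointing down it reaches from about 0.35 to 0.775 m from the base axis. Payload 5.5 kg.
Tool frame: the origin (TCP) lies midway between the tips of the shut fingers; the grasp point (between the pads) lies 19 mm behind it; z points along the fingers, y is the line along which they close (so a half turn about z gives the same grasp; the last joint's range is limited). The gripper opens to 85 mm and grips with 20 to 120 N. Pads are 22 mm wide; open, the fingers measure 114 mm over their backs; the gripper's body (76 mm by 85 mm) begins 54 mm behind the grasp point. The pads swing forward as they close: fully open they stand 13 mm farther back than shut.
Start: joints at [-1.464, 0.313, 0.046, 1.304, 0, 1.431], TCP at [0.14, -0.558, 0.231] pointing down, gripper open.
Joint ranges: [-2.76, 2.76], [-0.86, 1.69], [-1.03, 1.26], [-2.2, 2.34], [-1.47, 1.5], [-3.14, 3.14]. Speed limits (rad/s): [2.57, 2.57, 3.14, 3.14, 3.14, 3.14].

INTERFACE

Orientations are given as a unit quaternion [w, x, y, z].
In Python, from workcell import env gives the robot as it stands. The module is installed in compiled form; this text tells all that it offers.
- The arm moves only by the tool servo_tool, never from a script. Its argument "increments" is a list of rows, each an object of numbers: "grip": the closure, from 0 (fully open) to 1 (shut); "x", "y", "z": the shift along the tool's x, y, z in mm; "roll": the turn about the tool's z in degrees. In form: [{"grip": .., "x": .., "y": .., "z": .., "roll": ..}, ...]. A call has 1 to 5 rows; each row shifts and turns the commanded pose from where the row before left it, along the tool's axes as they then stand; what a row does not reach is not made up. A row lasts 1/12 s, in which the tool goes at most 41.7 mm and 7.16 degrees, less where a joint would pass 70% of its speed; a pose out of reach is approached as far as the arm can. A call is refused whole if a number of a shift passes 41.7 or a number of a turn 7.16, either way. A call with a gripper value outside its range is refused whole. The fingers move at their own pace and stop on an object; "grip_force" is the grip in N (left out, the last holds). Time passes only in rows, so rows that do not move let the fingers close. It gives the time, the measured TCP pose, the force, the opening and the grip force at its end, in the units of the state.
- env.get_state(): the state, without advancing time (a new reading comes with each control period).
- env.read_camera(name): name is "scene" or "top"; returns the picture (400x640x3 uint8, red, green, blue); there is no depth.
- env.get_calibration(name): a dict with "vertical_fov" (degrees; the focal length in pixels is half the picture's height over the tangent of half this angle, whatever the lens; pixels are square), "cx", "cy" (the principal point, pixels), "rvec" (rotation vector, rad) and "tvec" (3), from world to camera coordinates, as OpenCV has them. Camera axes: x right, y down, z forward; pixel columns grow to the right and rows downward; lengths in m; the calibration is good to about 2 mm. A picture is of the moment at which its call begins. get_calibration takes no time and is no camera call.
- env.hand_in(): hands the job in; it is judged then, once.
The state is a dict: "clock": time; "joint_pos": joint angles; "qvel": joint speeds; "tau": joint torques, N m; "tcp_pos": TCP position; "orientation": TCP orientation; "wrist_force": force on the tool from outside, world axes, zero at the start; "ft_torque": the same for the moment, N m; "finger_gap": finger opening in m; "grip_force": force on a finger pad.
Only numpy, scipy, OpenCV 4.12 (cv2) and the standard library are available. Lean on these libraries where they do the work, as an engineer would, in place of code of your own. Each camera call takes 0.05 s, during which the arm holds its last target. There are 200 camera calls.

## Working session

There is one attempt and no reset: what is moved stays moved. The work goes in short steps, Python scripts to look and compute and a tool call to move; the robot and the scene stay as the last step left them, time stands still between calls to the robot, and variables do not carry over. Pictures are saved under pics/ and viewed, at most 10 in all, crops included, and the job is handed in when it is done.

Besides the shell and the picture viewer there is one more tool, called after "Call:" as name(argument=value, ...) on one line, values as JSON. servo_tool: Moves the arm, as the interface text tells. Its arguments: {"type":"object","properties":{"increments":{"type":"array"},"grip_force":{"type":"number"}},"required":["increments"]}

```bash
mkdir -p pics; ls; python3 - <<'E'
from workcell import env
import cv2
for n in("scene","top"):
    cv2.imwrite(f"pics/{n}0.png",env.read_camera(n)[:,:,::-1]); print(n,env.get_calibration(n))
print(env.get_state())
E
```

```text
pics
scene {'vertical_fov': 55.790910213600405, 'cx': 320.86777921887, 'cy': 200.8669972975044, 'rvec': array([ 1.23924238,  2.37255018, -0.86411895]), 'tvec': array([ 0.30534808, -0.2206904 ,  1.40327116])}
top {'vertical_fov': 44.07466486651391, 'cx': 322.41822700988195, 'cy': 199.9959984567633, 'rvec': array([ 2.12353538, -2.08483972,  0.22817301]), 'tvec': array([-0.00238934,  0.5812741 ,  1.45447808])}
{'clock': 0.1, 'joint_pos': array([-1.46359812e+00,  3.13923777e-01,  4.51147930e-02,  1.30363477e+00,
       -5.82573167e-06,  1.43121234e+00]), 'qvel': array([-5.66858607e-05, -6.59440947e-04,  3.14681914e-03,  4.80810943e-04,
       -6.80872100e-06, -5.97112719e-05]), 'tau': array([ 5.03022282e-03, -4.81721199e+01,  2.99246407e+01,  1.27061279e-02,
       -1.01175042e-04,  1.95692814e-05]), 'tcp_pos': array([ 0.14041205, -0.55711864,  0.23050801]), 'orientation': array([-8.23651471e-04,  9.92396635e-01,  1.23078184e-01,  1.04252198e-05]), 'wrist_force': array([-0.6799191 , -0.25030402,  0.46430408]), 'ft_torque': array([ 0.00296283,  0.02042265, -0.05537392]), 'grip_force': 0.0, 'finger_gap': 0.08483645585510212}
```

View pics/scene0.png

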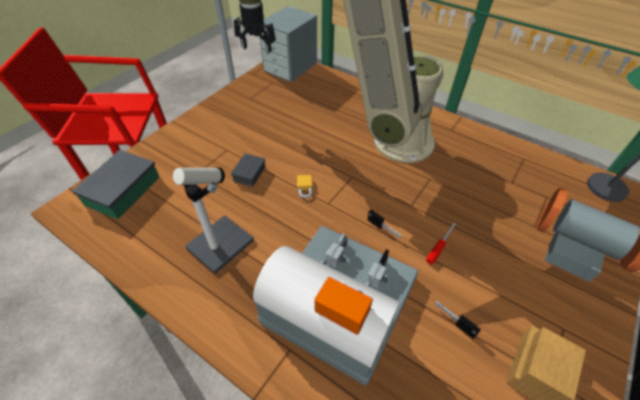

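View pics/top0.png

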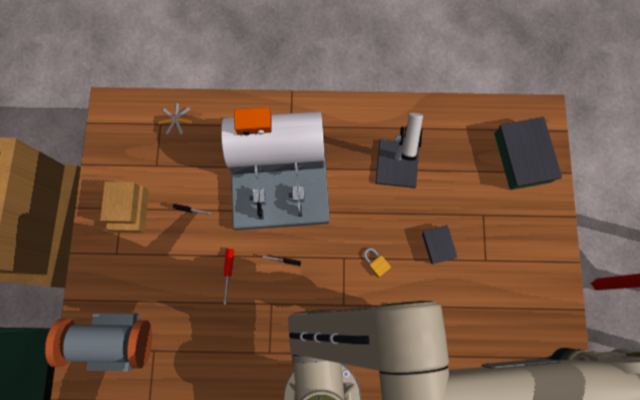

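```bash
python3 - <<'E'
import cv2,numpy as np
t=cv2.imread("pics/top0.png");s=cv2.imread("pics/scene0.png")
r=lambda im,x,y,w,h:cv2.resize(im[y:y+h,x:x+w],(400,300),interpolation=cv2.INTER_CUBIC)
a=np.vstack([np.hstack([r(t,230,145,100,75),r(t,370,105,80,60)*1]),np.hstack([r(s,310,220,100,75),r(s,160,150,80,60)])])
cv2.imwrite("pics/crop1.png",a)
E
```

```text
(no output)
```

View pics/crop1.png

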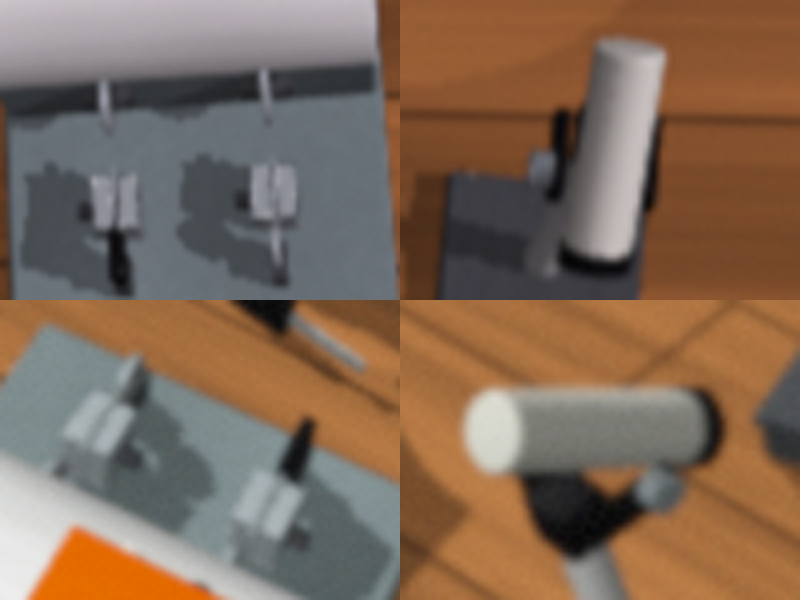

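```bash
python3 - <<'E'
import cv2,numpy as np
t=cv2.imread("pics/top0.png");s=cv2.imread("pics/scene0.png")
r=lambda im,x,y,w,h,f:cv2.resize(im[y:y+h,x:x+w],(w*f,h*f),interpolation=cv2.INTER_CUBIC)
cv2.imwrite("pics/crop2.png",np.hstack([r(t,395,108,32,60,10),np.vstack([r(s,170,160,60,35,8),np.zeros((320,480,3),np.uint8)])]))
cv2.imwrite("pics/crop3.png",np.vstack([r(t,225,180,112,52,7),r(s,300,220,120,36,6)[:, :720].copy() if 0 else cv2.resize(s[225:300,300:420],(784,230*1),interpolation=cv2.INTER_CUBIC)]))
E
```

```text
(no output)
```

View pics/crop2.png

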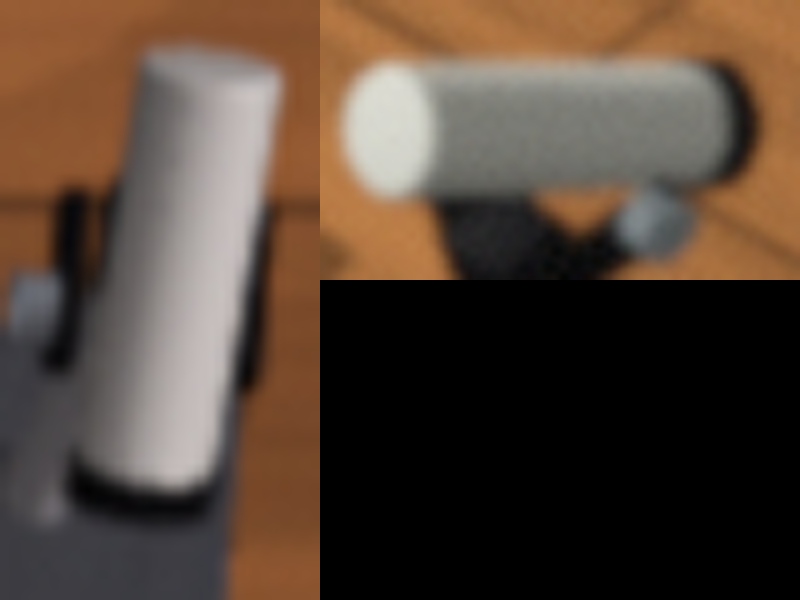

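View pics/crop3.png

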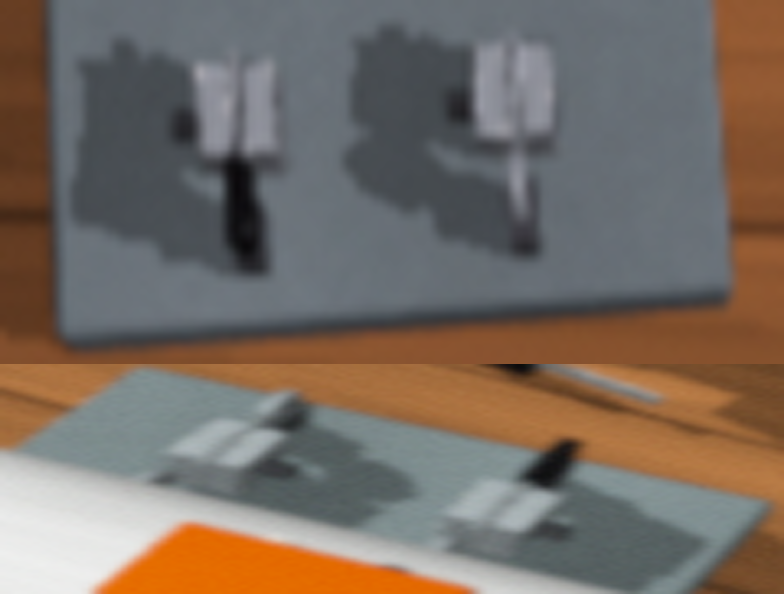

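```bash
cat >h.py <<'E'
import numpy as np,cv2,json
from scipy.optimize import least_squares
from scipy.spatial.transform import Rotation as R
from workcell import env
C={n:env.get_calibration(n) for n in("scene","top")}
def proj(n,P):
    c=C[n];f=200/np.tan(np.radians(c["vertical_fov"]/2))
    K=np.array([[f,0,c["cx"]],[0,f,c["cy"]],[0,0,1]])
    return cv2.projectPoints(np.asarray(P,float).reshape(-1,3),c["rvec"],c["tvec"],K,None)[0][:,0]
def rot(a):return R.from_euler('z',a).as_matrix()
def mach(p,P):return np.asarray(P,float)@rot(p[2]).T+[p[0],p[1],0]
def lens_axes(yaw,pitch): # columns x(back along sight),y left,z up
    x=np.array([np.cos(yaw)*np.cos(pitch),np.sin(yaw)*np.cos(pitch),np.sin(pitch)])
    y=np.array([-np.sin(yaw),np.cos(yaw),0]);return np.c_[x,y,np.cross(x,y)]
def tube(p):
    A=lens_axes(p[2],p[3]);a=np.linspace(0,2*np.pi,60)
    c=np.array([p[0],p[1],.28]);r=.0205*(np.cos(a)[:,None]*A[:,1]+np.sin(a)[:,None]*A[:,2])
    return np.r_[c+r+.06*A[:,0],c+r-.06*A[:,0]]
E
cat >fit.py <<'E'
from h import *
T=lambda L:[((u+.5)/7-.5+225,(v+.5)/7-.5+180) for u,v in L]
S=lambda L:[((u+.5)/6.533-.5+300,(v-364+.5)/3.067-.5+225) for u,v in L]
mt=[(-.16,.15,.045),(-.16,-.15,.045)]+[(x,y+d,.092) for y in(.06,-.06) for x,d in((-.063,.0165),(-.063,-.0165),(-.103,-.0165),(-.103,.0165))]
ut=T([(62,333),(730,292),(195,65),(275,60),(280,152),(202,158),(474,45),(553,42),(553,130),(477,137)])
ms=mt[:2]; us=S([(770,505),(140,368)])
f=lambda p:np.r_[(proj("top",mach(p,mt))-ut).ravel(),(proj("scene",mach(p,ms))-us).ravel()]
r=least_squares(f,[.6,.15,.05],loss='soft_l1');m=r.x
print("mach",m,np.round(r.fun.reshape(-1,2),1) if 0 else np.round(f(m).reshape(-1,2),1).tolist())
# scope
tt=[(140,70),(150,50),(185,43),(230,47),(284,72),(270,170),(250,300),(220,460),(205,508),(150,522),(100,512),(68,490),(85,400),(103,290),(120,180)]
tt=[((u+.5)/10-.5+395,(v+.5)/10-.5+108) for u,v in tt]
ss=[(390,200),(355,175),(341,130),(355,80),(390,60),(470,60),(550,60),(640,60),(720,60),(748,85),(759,122),(750,165),(720,187),(560,192),(510,195)]
ss=[((u-320+.5)/8-.5+170,(v+.5)/8-.5+160) for u,v in ss]
def g(p):
    o=[]
    for n,L in(("top",tt),("scene",ss)):
        h=cv2.convexHull(proj(n,tube(p)).astype(np.float32))
        o+=[cv2.pointPolygonTest(h,q,True) for q in L]
    return np.array(o)
best=min((least_squares(g,[.7,-.25,y,pi],loss='soft_l1',diff_step=1e-3) for y in(-.3,0,.2) for pi in(.3,.6)),key=lambda r:r.cost)
s=best.x;print("scope",s,np.degrees(s[2:]),best.cost,np.round(g(s),1).tolist())
A=lens_axes(s[2],s[3]);v=np.array([s[0],s[1],.28])-.16*A[:,0]
print("view",v)
key=mach(m,[(-.088+0,.06,.09)]);print(key)
json.dump(dict(m=m.tolist(),s=s.tolist()),open("fit.json","w"))
# overlay
out=[]
kx=-.088
for n,(x,y,w,h) in(("top",(225,170,112,62)),("scene",(300,222,112,62))):
    im=cv2.imread(f"pics/{n}0.png")[y:y+h,x:x+w];im=cv2.resize(im,None,fx=5,fy=4.8,interpolation=cv2.INTER_CUBIC)
    def L(P,c):
        q=(proj(n,P)-[x,y]+.5)*[5,4.8];cv2.polylines(im,[np.int32(q.round())],True,c,1)
    L(mach(m,[(-.16,-.15,.045),(-.16,.15,.045),(.16,.15,.045),(.16,-.15,.045)]),(0,255,0))
    for yy in(-.06,.06):L(mach(m,[(a,yy+b,.092) for a,b in((-.103,-.0165),(-.103,.0165),(-.063,.0165),(-.063,-.0165))]),(0,0,255))
    for z in(.073,.107):L(mach(m,[(kx+a,.06+b,z) for a,b in((-.065,-.005),(-.065,.005),(-.025,.005),(-.025,-.005))]),(255,255,0))
    out.append(im)
cv2.imwrite("pics/ov1.png",np.vstack(out))
E
python3 fit.py
```

```text
mach [0.67350044 0.14927803 0.08981993] [[-1.1, -1.9], [0.6, -2.9], [0.3, 0.6], [-0.2, 0.5], [-0.3, 0.3], [-0.1, 0.2], [0.0, 0.7], [-0.4, 0.4], [0.4, 0.6], [0.3, 0.4], [-0.0, 1.2], [-2.3, 0.2]]
scope [ 0.71173414 -0.23188276 -0.10538047  0.645013  ] [-6.03785613 36.95652252] 5.3575436002450445 [0.3, -0.9, -1.4, -1.5, -0.7, 0.7, 0.3, 0.3, 0.9, 0.7, 0.7, 0.4, 0.5, 0.4, 0.2, 0.8, 0.8, 0.4, 0.5, 0.1, 0.1, -0.0, -0.1, -0.4, -0.4, -0.4, -0.2, 0.5, 0.9, 0.8]
view [ 0.58458869 -0.2184343   0.18380659]
[[0.58047323 0.20114264 0.09      ]]
```

View pics/ov1.png

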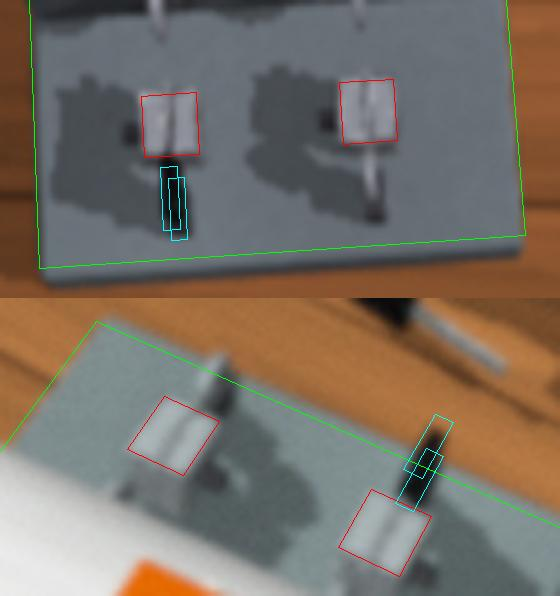

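Call:
servo_tool(increments=[{"grip": 0, "x": 38, "y": -7, "z": -12}, {"grip": 0, "x": 38, "y": -7, "z": -12}, {"grip": 0, "x": 38, "y": -7, "z": -12}, {"grip": 0, "x": 38, "y": -7, "z": -12}, {"grip": 0, "x": 38, "y": -7, "z": -12}])

```text
invalid input at $.increments[0]: expected keys grip, x, y, z, roll
```

Call:
servo_tool(increments=[{"grip": 0, "x": 38, "y": -7, "z": -12}, {"grip": 0, "x": 38, "y": -7, "z": -12}, {"grip": 0, "x": 20, "y": 34}, {"grip": 0, "x": 20, "y": 34}, {"grip": 0, "x": 20, "y": 34}])

```text
invalid input at $.increments[0]: expected keys grip, x, y, z, roll
```

Call:
servo_tool(increments=[{"grip": 0, "x": 20, "y": 34}, {"grip": 0, "x": 20, "y": 34}, {"grip": 0, "x": 20, "y": 34}, {"grip": 0, "x": 20, "y": 34}, {"grip": 0, "x": 20, "y": 34}])

```text
invalid input at $.increments[0]: expected keys grip, x, y, z, roll
```

Call:
servo_tool(increments=[{"grip": 0, "x": 38, "y": -7, "z": -12, "roll": 0}, {"grip": 0, "x": 38, "y": -7, "z": -12, "roll": 0}, {"grip": 0, "x": 38, "y": -7, "z": -12, "roll": 0}, {"grip": 0, "x": 38, "y": -7, "z": -12, "roll": 0}, {"grip": 0, "x": 38, "y": -7, "z": -12, "roll": 0}])

```text
clock: 0.52
tcp_pos: [0.3173, -0.4761, 0.2914]
orientation: [-0.0, 0.992, 0.123, -0.0]
wrist_force: [0.6, -1.2, 1.2]
finger_gap: 0.0858
grip_force: 0.0
```

Call:
servo_tool(increments=[{"grip": 0, "x": 38, "y": -7, "z": -12, "roll": 0}, {"grip": 0, "x": 38, "y": -7, "z": -12, "roll": 0}, {"grip": 0, "x": 20, "y": 34, "z": 0, "roll": 0}, {"grip": 0, "x": 20, "y": 34, "z": 0, "roll": 0}, {"grip": 0, "x": 20, "y": 34, "z": 0, "roll": 0}])

```text
clock: 0.93
tcp_pos: [0.4715, -0.529, 0.3162]
orientation: [0.001, 0.992, 0.124, 0.0]
wrist_force: [0.5, -2.2, 1.0]
finger_gap: 0.0853
grip_force: 0.0
```

Call:
servo_tool(increments=[{"grip": 0, "x": 20, "y": 34, "z": 0, "roll": 0}, {"grip": 0, "x": 20, "y": 34, "z": 0, "roll": 0}, {"grip": 0, "x": 20, "y": 34, "z": 0, "roll": 0}, {"grip": 0, "x": 20, "y": 34, "z": 0, "roll": 0}, {"grip": 0, "x": 20, "y": 34, "z": 0, "roll": 0}])

```text
clock: 1.35
tcp_pos: [0.5518, -0.6099, 0.2752]
orientation: [0.024, 0.992, 0.123, 0.016]
wrist_force: [0.8, -0.1, 1.2]
finger_gap: 0.0856
grip_force: 0.0
```

```bash
cat >st.py <<'E'
from h import *
s=env.get_state();M=R.from_quat(np.roll(s["orientation"],-1)).as_matrix()
np.set_printoptions(precision=4,suppress=True)
print(s["clock"],"tcp",s["tcp_pos"],"q",s["joint_pos"],"\n",M,"\n",s["wrist_force"],s["finger_gap"],s["grip_force"])
E
python3 st.py
```

```text
1.35 tcp [ 0.5518 -0.6099  0.2752] q [-0.9344  0.9459  1.258   1.8254  0.0044  1.9606] 
 [[ 0.9692  0.2433  0.0377]
 [ 0.2448 -0.9686 -0.0436]
 [ 0.0259  0.0515 -0.9983]] 
 [ 0.8104 -0.14    1.2267] 0.08555974674050054 0.0
```

Call:
servo_tool(increments=[{"grip": 0, "x": 20, "y": 34, "z": 0, "roll": 0}, {"grip": 0, "x": 20, "y": 34, "z": 0, "roll": 0}, {"grip": 0, "x": 20, "y": 34, "z": 0, "roll": 0}, {"grip": 0, "x": 20, "y": 34, "z": 0, "roll": 0}, {"grip": 0, "x": 20, "y": 34, "z": 0, "roll": 0}])

```text
clock: 1.77
tcp_pos: [0.617, -0.6703, 0.2432]
orientation: [0.086, 0.987, 0.122, 0.057]
wrist_force: [-0.7, 0.8, -0.4]
finger_gap: 0.0857
grip_force: 0.0
```

Call:
servo_tool(increments=[{"grip": 0, "x": 0, "y": 0, "z": -40, "roll": 0}, {"grip": 0, "x": 0, "y": 0, "z": -40, "roll": 0}, {"grip": 0, "x": 0, "y": 0, "z": -40, "roll": 0}])

```text
clock: 2.02
tcp_pos: [0.584, -0.6331, 0.344]
orientation: [0.097, 0.986, 0.122, 0.064]
wrist_force: [1.1, -0.4, 1.6]
finger_gap: 0.0854
grip_force: 0.0
```

```bash
python3 st.py
```

```text
2.0167 tcp [ 0.584  -0.6331  0.344 ] q [-0.9237  0.8737  1.2624  1.7264  0.0139  1.9726] 
 [[ 0.9618  0.2286  0.1504]
 [ 0.2536 -0.9512 -0.1759]
 [ 0.1028  0.2073 -0.9729]] 
 [ 1.0765 -0.4391  1.5661] 0.08542198504845787 0.0
```

```bash
cat >go.py <<'E'
import sys
from h import *
s=env.get_state();M=R.from_quat(np.roll(s["orientation"],-1)).as_matrix()
np.set_printoptions(precision=2,suppress=True)
d=(M.T@(np.array(list(map(float,sys.argv[1:4])))-s["tcp_pos"]))*1000
n=int(np.ceil(np.linalg.norm(d)/40));print("total",d,"rows",n,"per",d/n)
z=M[:,2];print("tilt",np.degrees(np.arccos(-z[2])),"az",np.degrees(np.arctan2(z[1],z[0])))
E
python3 go.py .25 -.27 .25
```

```text
total [-238.79 -441.24  -22.67] rows 13 per [-18.37 -33.94  -1.74]
tilt 13.380133748280057 az -49.46893745304811
```

Call:
servo_tool(increments=[{"grip": 0, "x": -18, "y": -34, "z": -2, "roll": 0}, {"grip": 0, "x": -18, "y": -34, "z": -2, "roll": 0}, {"grip": 0, "x": -18, "y": -34, "z": -2, "roll": 0}, {"grip": 0, "x": -18, "y": -34, "z": -2, "roll": 0}, {"grip": 0, "x": -18, "y": -34, "z": -2, "roll": 0}])

```text
clock: 2.43
tcp_pos: [0.4901, -0.5303, 0.3234]
orientation: [0.099, 0.985, 0.122, 0.065]
wrist_force: [0.1, -0.7, 1.3]
finger_gap: 0.0857
grip_force: 0.0
```

Call:
servo_tool(increments=[{"grip": 0, "x": -18, "y": -34, "z": -2, "roll": 0}, {"grip": 0, "x": -18, "y": -34, "z": -2, "roll": 0}, {"grip": 0, "x": -18, "y": -34, "z": -2, "roll": 0}, {"grip": 0, "x": -18, "y": -34, "z": -2, "roll": 0}, {"grip": 0, "x": -18, "y": -34, "z": -2, "roll": 0}])

```text
clock: 2.85
tcp_pos: [0.3631, -0.3894, 0.288]
orientation: [0.099, 0.985, 0.122, 0.065]
wrist_force: [-1.1, -0.6, 0.7]
finger_gap: 0.0855
grip_force: 0.0
```

Call:
servo_tool(increments=[{"grip": 0, "x": -18, "y": -34, "z": 0, "roll": 0}, {"grip": 0, "x": -18, "y": -34, "z": 0, "roll": 0}, {"grip": 0, "x": -18, "y": -34, "z": 0, "roll": 0}])

```text
clock: 3.1
tcp_pos: [0.2882, -0.3063, 0.2607]
orientation: [0.099, 0.985, 0.122, 0.065]
wrist_force: [-0.4, 0.0, 0.7]
finger_gap: 0.0856
grip_force: 0.0
```

```bash
python3 st.py; python3 go.py .2 -.23 .25
```

```text
3.1 tcp [ 0.2882 -0.3063  0.2607] q [-1.0368 -0.1984 -0.4606  1.0734  0.0405  1.8625] 
 [[ 0.9615  0.2281  0.1533]
 [ 0.2541 -0.9503 -0.1798]
 [ 0.1047  0.2118 -0.9717]] 
 [-0.4302  0.0029  0.6729] 0.08562263470543048 0.0
total [-66.5  -94.88 -16.8 ] rows 3 per [-22.17 -31.63  -5.6 ]
tilt 13.665740258311756 az -49.54019062281228
```

Call:
servo_tool(increments=[{"grip": 0, "x": -18, "y": -34, "z": -8, "roll": 0}, {"grip": 0, "x": -18, "y": -34, "z": -8, "roll": 0}, {"grip": 0, "x": -18, "y": -34, "z": -8, "roll": 0}, {"grip": 0, "x": -18, "y": -34, "z": -8, "roll": 0}])

```text
clock: 3.43
tcp_pos: [0.1834, -0.1893, 0.2556]
orientation: [0.099, 0.985, 0.123, 0.065]
wrist_force: [-1.3, -0.2, 0.5]
finger_gap: 0.0853
grip_force: 0.0
```

```bash
python3 st.py; python3 go.py .2 -.23 .25
```

```text
3.4333 tcp [ 0.1834 -0.1893  0.2556] q [-1.2059 -0.5455 -0.6616  1.2296  0.0794  1.6962] 
 [[ 0.9612  0.2294  0.1535]
 [ 0.2554 -0.95   -0.1796]
 [ 0.1046  0.2118 -0.9717]] 
 [-1.308  -0.1996  0.5125] 0.08526131695236895 0.0
total [ 4.95 41.26 15.27] rows 2 per [ 2.48 20.63  7.64]
tilt 13.663282531223567 az -49.48362554779929
```

```bash
python3 - <<'E'
from h import *
D=[([-1.4636,.3139,.0451,1.3036,0,1.4312],[.1404,-.5571,.2305]),([-.9344,.9459,1.258,1.8254,.0044,1.9606],[.5518,-.6099,.2752]),([-.9237,.8737,1.2624,1.7264,.0139,1.9726],[.584,-.6331,.344]),([-1.0368,-.1984,-.4606,1.0734,.0405,1.8625],[.2882,-.3063,.2607]),([-1.2059,-.5455,-.6616,1.2296,.0794,1.6962],[.1834,-.1893,.2556])]
def fk(p,q):
    a,a2,b,b2,h,L,off=p
    phi=q[1]-q[2];pt=phi+q[3]
    r=a*np.sin(q[1])+a2*np.cos(q[1])+b*np.cos(phi)+b2*np.sin(phi)+L*np.cos(pt)*np.cos(q[4])
    z=h+a*np.cos(q[1])-a2*np.sin(q[1])-b*np.sin(phi)+b2*np.cos(phi)-L*np.sin(pt)*np.cos(q[4])
    lat=off+L*np.sin(q[4])
    return np.array([r*np.cos(q[0])-lat*np.sin(q[0]),r*np.sin(q[0])+lat*np.cos(q[0]),z])
f=lambda p:np.concatenate([fk(p,q)-x for q,x in D]+[1e-4*(p-.2)])
r=least_squares(f,[.4,0,.35,0,.3,.2,.09]);print(np.round(r.x,4),np.abs(r.fun).max())
p=r.x
# vertical-tool configs at j3=-1.03
for j2 in np.arange(-.86,.5,.15):
    q=[0,j2,-1.03,np.pi/2-j2-1.03,0,0];print(round(j2,2),np.round(fk(p,q),3))
E
```

```text
[0.5143 0.0025 0.4115 0.0473 0.2245 0.4199 0.0767] 0.006047079829912094
-0.86 [0.025 0.077 0.119]
-0.71 [0.072 0.077 0.112]
-0.56 [0.117 0.077 0.098]
-0.41 [0.16  0.077 0.077]
-0.26 [0.199 0.077 0.05 ]
-0.11 [0.233 0.077 0.017]
0.04 [ 0.262  0.077 -0.02 ]
0.19 [ 0.285  0.077 -0.061]
0.34 [ 0.302  0.077 -0.105]
0.49 [ 0.312  0.077 -0.151]
```

```bash
python3 go.py .35 -.05 .3; python3 - <<'E'
import numpy as np
a,a2,b,b2,h,L,off=[0.5143,0.0025,0.4115,0.0473,0.2245,0.4199,0.0767]
for j2 in np.arange(-.3,1.,.15):
    phi=j2-1.26
    print(round(j2,2),round(np.pi/2-phi,2),"r",round(a*np.sin(j2)+b*np.cos(phi)+b2*np.sin(phi),3),"z",round(h+a*np.cos(j2)-b*np.sin(phi)+b2*np.cos(phi)-L,3))
E
```

```text
total [200.33 -84.75 -42.62] rows 6 per [ 33.39 -14.13  -7.1 ]
tilt 13.663282531223567 az -49.48362554779929
-0.3 3.13 r -0.195 z 0.708
-0.15 2.98 r -0.058 z 0.727
0.0 2.83 r 0.081 z 0.725
0.15 2.68 r 0.217 z 0.703
0.3 2.53 r 0.349 z 0.66
0.45 2.38 r 0.473 z 0.598
0.6 2.23 r 0.586 z 0.519
0.75 2.08 r 0.687 z 0.423
0.9 1.93 r 0.771 z 0.314
```

Call:
servo_tool(increments=[{"grip": 0, "x": 33, "y": -14, "z": -7, "roll": 0}, {"grip": 0, "x": 33, "y": -14, "z": -7, "roll": 0}, {"grip": 0, "x": 33, "y": -14, "z": -7, "roll": 0}, {"grip": 0, "x": 33, "y": -14, "z": -7, "roll": 0}, {"grip": 0, "x": 33, "y": -14, "z": -7, "roll": 0}])

```text
clock: 3.85
tcp_pos: [0.304, -0.0923, 0.2886]
orientation: [0.1, 0.985, 0.121, 0.066]
wrist_force: [-0.2, -0.7, -0.0]
finger_gap: 0.0856
grip_force: 0.0
```

Call:
servo_tool(increments=[{"grip": 0, "x": 33, "y": -14, "z": -7, "roll": 0}, {"grip": 0, "x": 0, "y": 0, "z": -10, "roll": -7.1}, {"grip": 0, "x": 0, "y": 0, "z": -10, "roll": -7.1}, {"grip": 0, "x": 0, "y": 0, "z": -10, "roll": -7.1}, {"grip": 0, "x": 0, "y": 0, "z": -10, "roll": -7.1}])

```text
clock: 4.27
tcp_pos: [0.325, -0.0621, 0.3341]
orientation: [0.111, 0.924, 0.364, 0.038]
wrist_force: [0.2, -0.9, -0.1]
finger_gap: 0.0855
grip_force: 0.0
```

Call:
servo_tool(increments=[{"grip": 0, "x": 0, "y": 0, "z": -10, "roll": -7.1}, {"grip": 0, "x": 0, "y": 0, "z": -10, "roll": -7.1}, {"grip": 0, "x": 0, "y": 0, "z": -10, "roll": -7.1}, {"grip": 0, "x": 0, "y": 0, "z": -10, "roll": -7.1}, {"grip": 0, "x": 0, "y": 0, "z": -10, "roll": -7.1}])

```text
clock: 4.68
tcp_pos: [0.3172, -0.0538, 0.3829]
orientation: [0.118, 0.77, 0.628, 0.002]
wrist_force: [0.7, -0.4, 0.5]
finger_gap: 0.0855
grip_force: 0.0
```

Call:
servo_tool(increments=[{"grip": 0, "x": 0, "y": 0, "z": -10, "roll": -7.1}, {"grip": 0, "x": 0, "y": 0, "z": -10, "roll": -7.1}, {"grip": 0, "x": 0, "y": 0, "z": -10, "roll": -7.1}, {"grip": 0, "x": 0, "y": 0, "z": -10, "roll": -7.1}, {"grip": 0, "x": 0, "y": 0, "z": -10, "roll": -7.1}])

```text
clock: 5.1
tcp_pos: [0.3096, -0.0449, 0.4315]
orientation: [0.113, 0.542, 0.832, -0.034]
wrist_force: [0.2, -0.7, 0.2]
finger_gap: 0.0856
grip_force: 0.0
```

Call:
servo_tool(increments=[{"grip": 0, "x": 0, "y": 0, "z": -10, "roll": -7.1}, {"grip": 0, "x": 0, "y": 0, "z": -10, "roll": -7.1}, {"grip": 0, "x": 0, "y": 0, "z": -10, "roll": -7.1}, {"grip": 0, "x": 0, "y": 0, "z": -10, "roll": -7.1}, {"grip": 0, "x": 0, "y": 0, "z": -10, "roll": -7.1}])

```text
clock: 5.52
tcp_pos: [0.302, -0.036, 0.4802]
orientation: [0.097, 0.262, 0.958, -0.067]
wrist_force: [0.1, 0.2, 0.4]
finger_gap: 0.0853
grip_force: 0.0
```

Call:
servo_tool(increments=[{"grip": 0, "x": 0, "y": 0, "z": 0, "roll": -7.1}, {"grip": 0, "x": 0, "y": 0, "z": 0, "roll": -7.1}, {"grip": 0, "x": 0, "y": 0, "z": 0, "roll": -7.1}, {"grip": 0, "x": 0, "y": 0, "z": 0, "roll": -7.1}, {"grip": 0, "x": 0, "y": 0, "z": 0, "roll": -7.1}])

```text
clock: 5.93
tcp_pos: [0.3021, -0.0361, 0.4797]
orientation: [0.072, -0.042, 0.992, -0.093]
wrist_force: [1.1, 0.1, 0.1]
finger_gap: 0.0853
grip_force: 0.0
```

```bash
python3 st.py; python3 go.py 0 .5 .5
```

```text
5.9333 tcp [ 0.3021 -0.0361  0.4797] q [-0.2481 -0.3018  0.0171  1.6957 -0.1363 -0.3469] 
 [[-0.9859 -0.0707  0.1517]
 [-0.0977  0.979  -0.1787]
 [-0.1359 -0.191  -0.9721]] 
 [1.057  0.0654 0.1463] 0.08532903034178461 0.0
total [ 242.7   542.36 -161.33] rows 16 per [ 15.17  33.9  -10.08]
tilt 13.555245524084384 az -49.66017220273813
```

Call:
servo_tool(increments=[{"grip": 0, "x": 15, "y": 34, "z": -10, "roll": 0}, {"grip": 0, "x": 15, "y": 34, "z": -10, "roll": 0}, {"grip": 0, "x": 15, "y": 34, "z": -10, "roll": 0}, {"grip": 0, "x": 15, "y": 34, "z": -10, "roll": 0}, {"grip": 0, "x": 15, "y": 34, "z": -10, "roll": 0}])

```text
clock: 6.35
tcp_pos: [0.2143, 0.1239, 0.4857]
orientation: [0.073, -0.039, 0.992, -0.093]
wrist_force: [1.1, 0.5, -0.1]
finger_gap: 0.0854
grip_force: 0.0
```

Call:
servo_tool(increments=[{"grip": 0, "x": 15, "y": 34, "z": -10, "roll": 0}, {"grip": 0, "x": 15, "y": 34, "z": -10, "roll": 0}, {"grip": 0, "x": 15, "y": 34, "z": -10, "roll": 0}, {"grip": 0, "x": 15, "y": 34, "z": -10, "roll": 0}, {"grip": 0, "x": 15, "y": 34, "z": -10, "roll": 0}])

```text
clock: 6.77
tcp_pos: [0.1227, 0.291, 0.4915]
orientation: [0.073, -0.04, 0.992, -0.093]
wrist_force: [1.6, 1.2, -0.0]
finger_gap: 0.0853
grip_force: 0.0
```

Call:
servo_tool(increments=[{"grip": 0, "x": 15, "y": 34, "z": -10, "roll": 0}, {"grip": 0, "x": 15, "y": 34, "z": -10, "roll": 0}, {"grip": 0, "x": 15, "y": 34, "z": -10, "roll": 0}, {"grip": 0, "x": 15, "y": 34, "z": -10, "roll": 0}, {"grip": 0, "x": 15, "y": 34, "z": -10, "roll": 0}])

```text
clock: 7.18
tcp_pos: [0.0304, 0.4596, 0.4973]
orientation: [0.073, -0.04, 0.992, -0.093]
wrist_force: [1.9, 0.6, 0.3]
finger_gap: 0.0855
grip_force: 0.0
```

Call:
servo_tool(increments=[{"grip": 0, "x": 0, "y": 39, "z": -8, "roll": 0}, {"grip": 0, "x": 0, "y": 39, "z": -8, "roll": 0}, {"grip": 0, "x": 0, "y": 39, "z": -8, "roll": 0}])

```text
clock: 7.43
tcp_pos: [0.0221, 0.5529, 0.4913]
orientation: [0.073, -0.04, 0.992, -0.09]
wrist_force: [-5.0, 42.9, 67.9]
finger_gap: 0.0853
grip_force: 0.0
```

```bash
python3 st.py; python3 go.py 0 .6 .5
```

```text
7.4333 tcp [0.0221 0.5529 0.4913] q [ 1.4776  0.659   1.2652  2.3377 -0.1693  1.4104] 
 [[-0.986  -0.0665  0.1531]
 [-0.0929  0.9806 -0.1728]
 [-0.1386 -0.1846 -0.973 ]] 
 [-5.0095 42.9058 67.9317] 0.08531394605140258 0.0
total [ 16.21  46.07 -19.97] rows 2 per [ 8.1  23.03 -9.99]
tilt 13.345433158486507 az -48.4643185446679
```

```bash
python3 - <<'E'
from h import *
im=np.vstack([cv2.resize(env.read_camera(n),(480,300))[:,:,::-1] for n in("scene","top")])
cv2.imwrite("pics/c4.png",im)
E
python3 st.py
```

```text
7.5333 tcp [0.0225 0.5579 0.478 ] q [ 1.4772  0.6757  1.2502  2.3302 -0.1683  1.4102] 
 [[-0.9865 -0.0668  0.1498]
 [-0.0958  0.9759 -0.1961]
 [-0.1331 -0.2078 -0.9691]] 
 [-0.0494  2.8433 -2.3312] 0.08507644664109591 0.0
```

View pics/c4.png

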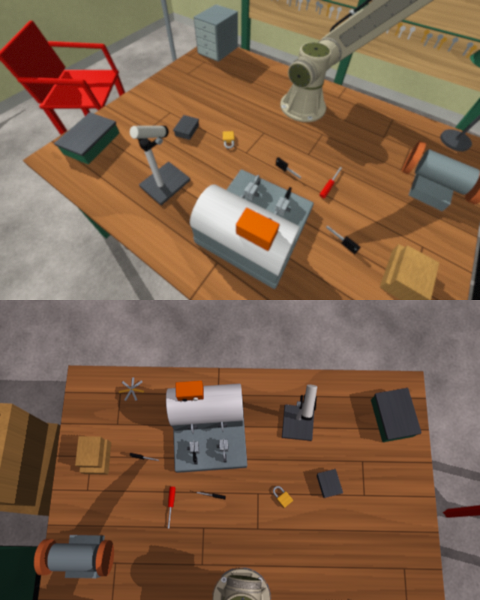

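```bash
python3 go.py -.02 .64 .40
```

```text
total [44.46 99.12 53.09] rows 4 per [11.12 24.78 13.27]
tilt 14.288150866637999 az -52.62103026929821
```

Call:
servo_tool(increments=[{"grip": 0, "x": 6, "y": 12, "z": 10, "roll": 0}, {"grip": 0, "x": 9, "y": 20, "z": 12, "roll": 0}, {"grip": 0, "x": 9, "y": 20, "z": 12, "roll": 0}, {"grip": 0, "x": 9, "y": 20, "z": 12, "roll": 0}, {"grip": 0, "x": 9, "y": 20, "z": 12, "roll": 0}])

```text
clock: 7.95
tcp_pos: [-0.016, 0.628, 0.4105]
orientation: [0.073, -0.04, 0.992, -0.09]
wrist_force: [1.2, 2.9, 1.2]
finger_gap: 0.0853
grip_force: 0.0
```

Call:
servo_tool(increments=[{"grip": 0, "x": 0, "y": 18, "z": -4, "roll": 0}, {"grip": 0, "x": 0, "y": 18, "z": -4, "roll": 0}, {"grip": 0, "x": 0, "y": 18, "z": -4, "roll": 0}, {"grip": 0, "x": 0, "y": 18, "z": -4, "roll": 0}, {"grip": 0, "x": 0, "y": 18, "z": -4, "roll": 0}])

```text
clock: 8.37
tcp_pos: [-0.0188, 0.6738, 0.3785]
orientation: [0.075, -0.041, 0.994, -0.064]
wrist_force: [-0.3, -0.9, 0.4]
finger_gap: 0.0855
grip_force: 0.0
```

```bash
python3 st.py; python3 go.py 0 .6 .5
```

```text
8.3667 tcp [-0.0188  0.6738  0.3785] q [ 1.5498  0.8212  1.2644  2.1341 -0.1573  1.4762] 
 [[-0.9854 -0.0725  0.1541]
 [-0.0917  0.9883 -0.1216]
 [-0.1435 -0.1339 -0.9805]] 
 [-0.3375 -0.9154  0.396 ] 0.08547018468135945 0.0
total [ -29.23  -90.61 -107.3 ] rows 4 per [ -7.31 -22.65 -26.82]
tilt 11.320224981745156 az -38.27150552187074
```

Call:
servo_tool(increments=[{"grip": 0, "x": 0, "y": 20, "z": -3, "roll": 0}, {"grip": 0, "x": 0, "y": 20, "z": -3, "roll": 0}, {"grip": 0, "x": 0, "y": 20, "z": -3, "roll": 0}, {"grip": 0, "x": 0, "y": 20, "z": -3, "roll": 0}, {"grip": 0, "x": 0, "y": 20, "z": -3, "roll": 0}])

```text
clock: 8.78
tcp_pos: [-0.023, 0.7239, 0.341]
orientation: [0.076, -0.044, 0.995, -0.037]
wrist_force: [-0.5, 0.4, 0.7]
finger_gap: 0.0855
grip_force: 0.0
```

```bash
python3 st.py; python3 go.py 0 .6 .5
```

```text
8.7833 tcp [-0.023   0.7239  0.341 ] q [ 1.5566  0.8684  1.2636  2.0319 -0.1563  1.4736] 
 [[-0.9846 -0.0817  0.1548]
 [-0.093   0.9934 -0.0673]
 [-0.1482 -0.0807 -0.9857]] 
 [-0.4738  0.3664  0.7257] 0.08551183177008473 0.0
total [ -34.65 -137.81 -144.8 ] rows 6 per [ -5.77 -22.97 -24.13]
tilt 9.71613976806822 az -23.499558449997863
```

Call:
servo_tool(increments=[{"grip": 0, "x": 0, "y": 20, "z": -12, "roll": 0}, {"grip": 0, "x": 0, "y": 20, "z": -12, "roll": 0}, {"grip": 0, "x": 0, "y": 20, "z": -12, "roll": 0}, {"grip": 0, "x": 0, "y": 20, "z": -12, "roll": 0}, {"grip": 0, "x": 0, "y": 20, "z": -12, "roll": 0}])

```text
clock: 9.2
tcp_pos: [-0.0321, 0.7559, 0.3455]
orientation: [0.078, -0.047, 0.996, 0.005]
wrist_force: [0.2, 0.3, -1.1]
finger_gap: 0.085
grip_force: 0.0
```

```bash
python3 st.py; python3 go.py 0 .6 .5
```

```text
9.2 tcp [-0.0321  0.7559  0.3455] q [ 1.5687  0.8615  1.2643  1.9565 -0.155   1.4728] 
 [[-0.9835 -0.0947  0.1544]
 [-0.0932  0.9955  0.0166]
 [-0.1553  0.0019 -0.9879]] 
 [ 0.1532  0.2671 -1.1117] 0.08504756269063143 0.0
total [ -41.02 -157.96 -150.21] rows 6 per [ -6.84 -26.33 -25.04]
tilt 8.933989418469338 az 6.134932927282319
```

```bash
sed -i 's/^r=least_squares(f,/W=np.ones(24);W[[1,3,20,21,22,23]]=.1\nr=least_squares(lambda p:f(p)*W,/' fit.py; python3 fit.py | head -1; python3 - <<'E'
from h import *
m=json.load(open("fit.json"))["m"]
h=mach(m,[(-.125,.06,.0978)])[0];print("grasp",h)
print("tcp",h+.019*np.array([.1544,.0166,-.9879]))
E
```

```text
mach [0.67483556 0.14953145 0.09325138] [[-1.0, -2.2], [0.7, -3.5], [0.3, 0.2], [-0.2, 0.1], [-0.3, -0.1], [-0.1, -0.2], [0.0, 0.2], [-0.4, -0.2], [0.4, 0.1], [0.4, -0.1], [-0.3, 1.4], [-2.7, 0.6]]
grasp [0.54479168 0.19763122 0.0978    ]
tcp [0.54772528 0.19794662 0.0790299 ]
```

```bash
python3 go.py .530 .198 .20
```

```text
total [-478.19 -608.9   221.31] rows 21 per [-22.77 -29.    10.54]
tilt 8.933989418469338 az 6.134932927282319
```

Call:
servo_tool(increments=[{"grip": 0, "x": -12, "y": -15, "z": 0, "roll": 0}, {"grip": 0, "x": -23, "y": -29, "z": 7, "roll": 0}, {"grip": 0, "x": -23, "y": -29, "z": 7, "roll": 0}, {"grip": 0, "x": -23, "y": -29, "z": 7, "roll": 0}, {"grip": 0, "x": -23, "y": -29, "z": 7, "roll": 0}])

```text
clock: 9.62
tcp_pos: [0.0817, 0.6409, 0.335]
orientation: [0.078, -0.048, 0.996, 0.004]
wrist_force: [1.4, 0.6, 1.0]
finger_gap: 0.0854
grip_force: 0.0
```

Call:
servo_tool(increments=[{"grip": 0, "x": -23, "y": -29, "z": 7, "roll": 0}, {"grip": 0, "x": -23, "y": -29, "z": 7, "roll": 0}, {"grip": 0, "x": -23, "y": -29, "z": 7, "roll": 0}, {"grip": 0, "x": -23, "y": -29, "z": 7, "roll": 0}, {"grip": 0, "x": -23, "y": -29, "z": 7, "roll": 0}])

```text
clock: 10.03
tcp_pos: [0.2142, 0.5078, 0.3188]
orientation: [0.078, -0.047, 0.996, 0.004]
wrist_force: [0.3, 0.8, 0.5]
finger_gap: 0.0855
grip_force: 0.0
```

Call:
servo_tool(increments=[{"grip": 0, "x": -23, "y": -29, "z": 10, "roll": 0}, {"grip": 0, "x": -23, "y": -29, "z": 10, "roll": 0}, {"grip": 0, "x": -23, "y": -29, "z": 10, "roll": 0}, {"grip": 0, "x": -23, "y": -29, "z": 10, "roll": 0}, {"grip": 0, "x": -23, "y": -29, "z": 10, "roll": 0}])

```text
clock: 10.45
tcp_pos: [0.3489, 0.3749, 0.2874]
orientation: [0.079, -0.047, 0.996, 0.004]
wrist_force: [0.4, 0.8, 0.9]
finger_gap: 0.0855
grip_force: 0.0
```

Call:
servo_tool(increments=[{"grip": 0, "x": -23, "y": -29, "z": 10, "roll": 0}, {"grip": 0, "x": -23, "y": -29, "z": 10, "roll": 0}, {"grip": 0, "x": -23, "y": -29, "z": 10, "roll": 0}, {"grip": 0, "x": -20, "y": -29, "z": 10, "roll": 0}, {"grip": 0, "x": 0, "y": 0, "z": 0, "roll": 0}])

```text
clock: 10.87
tcp_pos: [0.4561, 0.2653, 0.2604]
orientation: [0.079, -0.044, 0.996, 0.002]
wrist_force: [-0.9, 0.5, 0.2]
finger_gap: 0.0852
grip_force: 0.0
```

```bash
python3 st.py; python3 go.py .548 .198 .079
```

```text
10.8667 tcp [0.4561 0.2653 0.2604] q [ 0.4039  0.0935 -0.1716  1.1565 -0.051   0.3123] 
 [[-0.9838 -0.0875  0.1566]
 [-0.0868  0.9962  0.0115]
 [-0.157  -0.0023 -0.9876]] 
 [-0.9127  0.5386  0.2265] 0.08524273529887977 0.0
total [-56.11 -74.65 192.78] rows 6 per [ -9.35 -12.44  32.13]
tilt 9.035082948435438 az 4.1927688419839475
```

Call:
servo_tool(increments=[{"grip": 0, "x": -14, "y": -19, "z": 18, "roll": 0}, {"grip": 0, "x": -14, "y": -19, "z": 18, "roll": 0}, {"grip": 0, "x": -14, "y": -19, "z": 18, "roll": 0}, {"grip": 0, "x": -14, "y": -18, "z": 18, "roll": 0}, {"grip": 0, "x": 0, "y": 0, "z": 0, "roll": 0}])

```text
clock: 11.28
tcp_pos: [0.5271, 0.1986, 0.196]
orientation: [0.077, -0.045, 0.996, 0.002]
wrist_force: [-0.2, 0.5, 0.2]
finger_gap: 0.0854
grip_force: 0.0
```

```bash
python3 go.py .548 .198 .079; python3 - <<'E'
from h import *
im=cv2.resize(np.ascontiguousarray(env.read_camera("top")[150:225,220:320,::-1]),(400,300),interpolation=cv2.INTER_CUBIC)
b=cv2.resize(np.ascontiguousarray(env.read_camera("scene")[205:280,330:430,::-1]),(400,300),interpolation=cv2.INTER_CUBIC)
cv2.imwrite("pics/c5.png",np.hstack([im,b]))
E
```

```text
total [ -2.55  -2.24 118.84] rows 3 per [-0.85 -0.75 39.61]
tilt 8.833562599936833 az 4.431156804032321
```

View pics/c5.png

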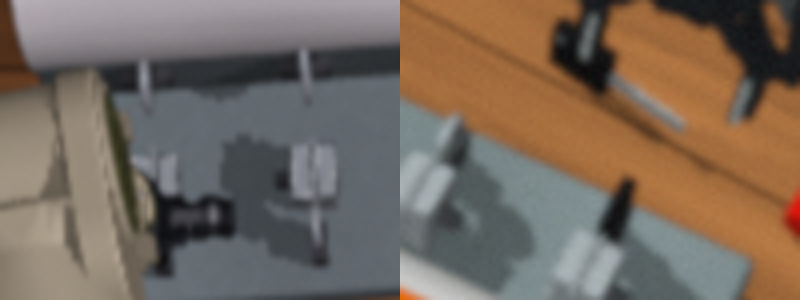

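Call:
servo_tool(increments=[{"grip": 0, "x": -1, "y": -1, "z": 33, "roll": 0}, {"grip": 0, "x": -1, "y": -1, "z": 33, "roll": 0}, {"grip": 0, "x": 0, "y": 0, "z": 28, "roll": 0}, {"grip": 0, "x": 0, "y": 0, "z": 14, "roll": 0}, {"grip": 0, "x": 0, "y": 0, "z": 8, "roll": 0}])

```text
clock: 11.8
tcp_pos: [0.5443, 0.2019, 0.083]
orientation: [0.077, -0.048, 0.996, 0.003]
wrist_force: [0.1, 0.4, 0.3]
finger_gap: 0.085
grip_force: 0.0
```

```bash
python3 st.py; python3 go.py .548 .198 .079; python3 - <<'E'
from h import *
a=cv2.resize(np.ascontiguousarray(env.read_camera("scene")[205:280,330:430,::-1]),(800,600),interpolation=cv2.INTER_CUBIC)
cv2.imwrite("pics/c6.png",a)
E
```

```text
11.8 tcp [0.5443 0.2019 0.083 ] q [ 0.2279  0.2998 -0.3682  0.7504 -0.0208  0.1302] 
 [[-0.9836 -0.0959  0.1525]
 [-0.0949  0.9954  0.014 ]
 [-0.1531 -0.0007 -0.9882]] 
 [0.0635 0.4172 0.3066] 0.08499127267480339 0.0
total [-2.62 -4.26  4.47] rows 1 per [-2.62 -4.26  4.47]
tilt 8.806627899007703 az 5.247018342389512
```

View pics/c6.png

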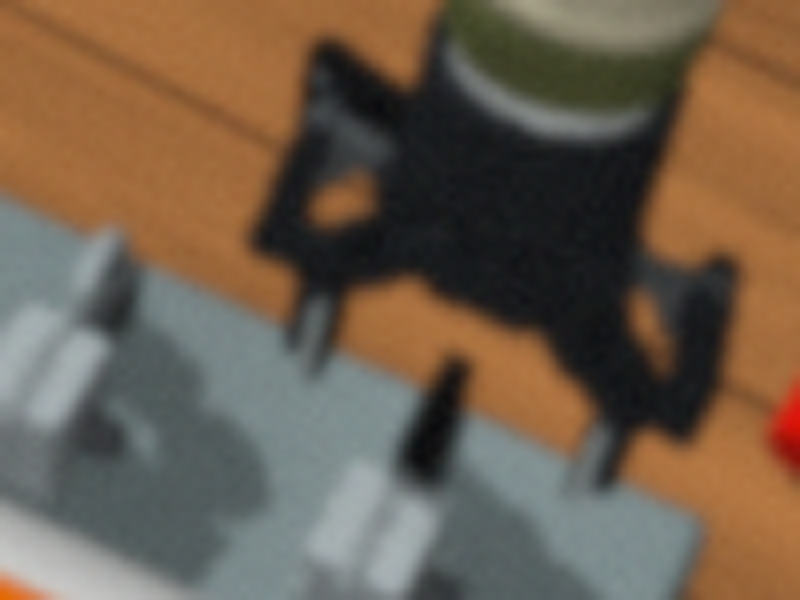

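Call:
servo_tool(increments=[{"grip": 0, "x": -3, "y": -5, "z": 4, "roll": 0}, {"grip": 0.6, "x": 0, "y": 0, "z": 0, "roll": 0}, {"grip": 0.8, "x": 0, "y": 0, "z": 0, "roll": 0}, {"grip": 1, "x": 0, "y": 0, "z": 0, "roll": 0}, {"grip": 1, "x": 0, "y": 0, "z": 0, "roll": 0}], grip_force=20)

```text
clock: 12.27
tcp_pos: [0.5505, 0.1964, 0.082]
orientation: [0.079, -0.047, 0.996, 0.003]
wrist_force: [0.8, -0.5, 0.1]
finger_gap: 0.0385
grip_force: 0.0
```

Call:
servo_tool(increments=[{"grip": 1, "x": 0, "y": 0, "z": 0, "roll": 0}, {"grip": 1, "x": 0, "y": 0, "z": 0, "roll": 0}, {"grip": 1, "x": 0, "y": 0, "z": 0, "roll": 0}], grip_force=20)

```text
clock: 12.52
tcp_pos: [0.5501, 0.1972, 0.0812]
orientation: [0.078, -0.047, 0.996, 0.004]
wrist_force: [-0.7, 3.3, 2.9]
finger_gap: 0.0097
grip_force: 19.8
```

```bash
python3 st.py
```

```text
12.5167 tcp [0.5501 0.1972 0.0812] q [ 0.2159  0.3057 -0.3653  0.7442 -0.0175  0.1194] 
 [[-0.9833 -0.0952  0.1551]
 [-0.0938  0.9955  0.0161]
 [-0.1559  0.0013 -0.9878]] 
 [-0.6986  3.2628  2.9339] 0.009680735105416149 19.787579476833344
```

Call:
servo_tool(increments=[{"grip": 1, "x": 0, "y": 0, "z": 0, "roll": 0}, {"grip": 1, "x": -1, "y": 0, "z": -6, "roll": 0}, {"grip": 1, "x": -3, "y": 0, "z": -20, "roll": 0}, {"grip": 1, "x": -5, "y": 0, "z": -33, "roll": 0}, {"grip": 1, "x": -5, "y": 0, "z": -33, "roll": 0}], grip_force=70)

```text
clock: 12.93
tcp_pos: [0.548, 0.1953, 0.1735]
orientation: [0.076, -0.047, 0.996, 0.002]
wrist_force: [1.5, 0.0, -0.0]
finger_gap: 0.0089
grip_force: 68.6
```

Call:
servo_tool(increments=[{"grip": 1, "x": -5, "y": 0, "z": -33, "roll": 0}, {"grip": 1, "x": -5, "y": 0, "z": -33, "roll": 0}, {"grip": 1, "x": -5, "y": 0, "z": -33, "roll": 0}, {"grip": 1, "x": -5, "y": 0, "z": -33, "roll": 0}, {"grip": 1, "x": 0, "y": 0, "z": 0, "roll": 0}])

```text
clock: 13.35
tcp_pos: [0.5514, 0.1962, 0.3155]
orientation: [0.083, -0.047, 0.995, 0.003]
wrist_force: [0.7, 1.4, 1.0]
finger_gap: 0.0091
grip_force: 68.5
```

```bash
cat >>h.py <<'E'
# grasp: tool pose when the key was still in the vice
Tg=np.array([[-.9833,-.0952,.1551],[-.0938,.9955,.0161],[-.1559,.0013,-.9878]]);pg=np.array([.5501,.1972,.0812])
F=json.load(open("fit.json")) if __import__("os").path.exists("fit.json") else None
KX=-.080
if F:
    U,_,V=np.linalg.svd(Tg);Tg=U@V
    Rk0=rot(F["m"][2]);pk0=mach(F["m"],[(KX,.06,.09)])[0]
    KR=Tg.T@Rk0;Kp=Tg.T@(pk0-pg)      # key in tool
    A=lens_axes(F["s"][2],F["s"][3]);VP=np.array([F["s"][0],F["s"][1],.28])-.16*A[:,0]
    RkT=np.c_[-A[:,1],A[:,0],A[:,2]]
    TT=RkT@KR.T;pT=VP-TT@Kp           # tool target
E
cat >tg.py <<'E'
from h import *
np.set_printoptions(precision=4,suppress=True)
print("key in tool\n",KR,Kp,"det",np.linalg.det(RkT));print("target tool\n",TT,pT)
z=TT[:,2];print("tilt",np.degrees(np.arccos(-z[2])),"az",np.degrees(np.arctan2(z[1],z[0])))
s=env.get_state();M=R.from_quat(np.roll(s["orientation"],-1)).as_matrix()
e=R.from_matrix(M.T@TT).as_rotvec(degrees=True);print("err in tool axes deg",e,"world",M@e)
z=M[:,2];print("now z",z,"p",s["tcp_pos"],"q",s["joint_pos"],"gap",s["finger_gap"])
print("shift tool mm",M.T@(pT-s["tcp_pos"])*1000)
E
python3 tg.py
```

```text
key in tool
 [[-0.9878 -0.0018 -0.1559]
 [-0.0021  1.      0.0013]
 [ 0.1559  0.0016 -0.9878]] [-0.0406  0.0009 -0.0025] det 0.9999999999999998
target tool
 [[ 0.1956  0.7941  0.5754]
 [ 0.9726 -0.0819 -0.2176]
 [-0.1257  0.6022 -0.7884]] [ 0.5933 -0.1794  0.1762]
tilt 37.967676189592815 az -20.71795238973971
err in tool axes deg [-10.6519 -32.1604 100.3247] world [ 30.1074 -29.5607 -97.1211]
now z [ 0.1659  0.0147 -0.986 ] p [0.5514 0.1962 0.3155] q [ 0.2156  0.1836  0.0658  1.287  -0.0211  0.1202] gap 0.00905896449779494
shift tool mm [  16.7738 -377.7009  138.767 ]
```

Call:
servo_tool(increments=[{"grip": 1, "x": 0, "y": 0, "z": -9, "roll": 7.1}, {"grip": 1, "x": 0, "y": 0, "z": -9, "roll": 7.1}, {"grip": 1, "x": 0, "y": 0, "z": -9, "roll": 7.1}, {"grip": 1, "x": 0, "y": 0, "z": -9, "roll": 7.1}, {"grip": 1, "x": 0, "y": 0, "z": -9, "roll": 7.1}])

```text
clock: 13.77
tcp_pos: [0.5415, 0.1949, 0.352]
orientation: [0.073, 0.262, 0.962, 0.026]
wrist_force: [0.1, -0.0, -0.4]
finger_gap: 0.0085
grip_force: 68.7
```

Call:
servo_tool(increments=[{"grip": 1, "x": 0, "y": 0, "z": -9, "roll": 7.1}, {"grip": 1, "x": 0, "y": 0, "z": -9, "roll": 7.1}, {"grip": 1, "x": 0, "y": 0, "z": -9, "roll": 7.1}, {"grip": 1, "x": 0, "y": 0, "z": -9, "roll": 7.1}, {"grip": 1, "x": 0, "y": 0, "z": -9, "roll": 7.1}])

```text
clock: 14.18
tcp_pos: [0.5346, 0.1943, 0.3965]
orientation: [0.061, 0.543, 0.836, 0.047]
wrist_force: [0.1, -0.4, -0.2]
finger_gap: 0.0084
grip_force: 68.7
```

Call:
servo_tool(increments=[{"grip": 1, "x": 0, "y": 0, "z": -9, "roll": 7.1}, {"grip": 1, "x": 0, "y": 0, "z": -9, "roll": 7.1}, {"grip": 1, "x": 0, "y": 0, "z": -9, "roll": 7.1}, {"grip": 1, "x": 0, "y": 0, "z": -9, "roll": 7.1}, {"grip": 1, "x": 0, "y": 0, "z": 0, "roll": 0}])

```text
clock: 14.6
tcp_pos: [0.5294, 0.194, 0.4336]
orientation: [0.049, 0.73, 0.679, 0.062]
wrist_force: [-0.6, -1.1, -0.5]
finger_gap: 0.0085
grip_force: 68.6
```

```bash
python3 tg.py|tail -6; python3 go.py .49 -.29 .44
```

```text
[ 0.9726 -0.0819 -0.2176]
 [-0.1257  0.6022 -0.7884]] [ 0.5933 -0.1794  0.1762]
tilt 37.967676189592815 az -20.71795238973971
err in tool axes deg [-27.969  -10.8936   3.3438] world [-12.1986 -27.0377  -5.681 ]
now z [ 0.1568  0.0131 -0.9875] p [0.5294 0.194  0.4336] q [ 0.2205  0.1879  0.3634  1.5897 -0.0215  1.8628] gap 0.008522183896132535
shift tool mm [-374.0956   50.6056  259.2621]
total [-485.29   -1.94  -18.88] rows 13 per [-37.33  -0.15  -1.45]
tilt 9.053703108775027 az 4.76578450495215
```

Call:
servo_tool(increments=[{"grip": 1, "x": -20, "y": 0, "z": -1, "roll": 0}, {"grip": 1, "x": -37, "y": 0, "z": -1, "roll": 0}, {"grip": 1, "x": -37, "y": 0, "z": -1, "roll": 0}, {"grip": 1, "x": -37, "y": 0, "z": -1, "roll": 0}, {"grip": 1, "x": -37, "y": 0, "z": -1, "roll": 0}])

```text
clock: 15.02
tcp_pos: [0.5165, 0.0253, 0.432]
orientation: [0.048, 0.728, 0.682, 0.061]
wrist_force: [0.6, -0.8, -0.9]
finger_gap: 0.0086
grip_force: 68.6
```

Call:
servo_tool(increments=[{"grip": 1, "x": -37, "y": 0, "z": -1, "roll": 0}, {"grip": 1, "x": -37, "y": 0, "z": -1, "roll": 0}, {"grip": 1, "x": -37, "y": 0, "z": -1, "roll": 0}, {"grip": 1, "x": -37, "y": 0, "z": -1, "roll": 0}, {"grip": 1, "x": -37, "y": 0, "z": -1, "roll": 0}])

```text
clock: 15.43
tcp_pos: [0.5029, -0.1597, 0.4325]
orientation: [0.048, 0.728, 0.681, 0.061]
wrist_force: [0.8, 0.8, -0.7]
finger_gap: 0.0085
grip_force: 68.6
```

Call:
servo_tool(increments=[{"grip": 1, "x": -37, "y": 0, "z": -1, "roll": 0}, {"grip": 1, "x": -37, "y": 0, "z": -1, "roll": 0}, {"grip": 1, "x": -37, "y": 0, "z": -1, "roll": 0}, {"grip": 1, "x": -20, "y": 0, "z": -1, "roll": 0}])

```text
clock: 15.77
tcp_pos: [0.4933, -0.2925, 0.432]
orientation: [0.047, 0.729, 0.68, 0.06]
wrist_force: [0.7, 0.0, -0.2]
finger_gap: 0.0087
grip_force: 68.6
```

```bash
cat >dir.py <<'E'
import sys
from h import *
s=env.get_state();M=R.from_quat(np.roll(s["orientation"],-1)).as_matrix()
a=np.radians(float(sys.argv[1]));print("push dir in tool",np.round(M.T@[np.cos(a),np.sin(a),float(sys.argv[2])],3))
z=M[:,2];d=(TT[:,2]-z);print("delta z",d.round(4),"az",np.degrees(np.arctan2(d[1],d[0])).round(1),"norm",np.degrees(np.arccos(z@TT[:,2])).round(2))
print(s["tcp_pos"].round(4),"tcp az",np.degrees(np.arctan2(*s["tcp_pos"][1::-1])).round(1),"q",s["joint_pos"].round(3),s["clock"])
E
python3 dir.py -30 .3
```

```text
push dir in tool [-0.434  0.934 -0.171]
delta z [ 0.4235 -0.2307  0.1999] az -28.6 norm 30.26
[ 0.4933 -0.2925  0.432 ] tcp az -30.7 q [-0.734  0.243  0.433  1.656  0.112  0.911] 15.7667
```

```bash
python3 go.py .52 -.215 .49; python3 dir.py -26 .4
```

```text
total [ 80.46  29.65 -52.25] rows 3 per [ 26.82   9.88 -17.42]
tilt 8.77383231766731 az 4.895283639375609
push dir in tool [-0.367  0.977 -0.264]
delta z [ 0.4235 -0.2307  0.1999] az -28.6 norm 30.26
[ 0.4933 -0.2925  0.432 ] tcp az -30.7 q [-0.734  0.243  0.433  1.656  0.112  0.911] 15.7667
```

Call:
servo_tool(increments=[{"grip": 1, "x": 27, "y": 10, "z": -17, "roll": 0}, {"grip": 1, "x": 27, "y": 10, "z": -17, "roll": 0}, {"grip": 1, "x": 27, "y": 10, "z": -17, "roll": 0}, {"grip": 1, "x": -7, "y": 20, "z": -5, "roll": 0}, {"grip": 1, "x": -7, "y": 20, "z": -5, "roll": 0}])

```text
clock: 16.18
tcp_pos: [0.5584, -0.226, 0.5089]
orientation: [0.05, 0.727, 0.682, 0.061]
wrist_force: [0.9, -0.6, -0.1]
finger_gap: 0.0087
grip_force: 68.6
```

Call:
servo_tool(increments=[{"grip": 1, "x": -7, "y": 20, "z": -5, "roll": 0}, {"grip": 1, "x": -7, "y": 20, "z": -5, "roll": 0}, {"grip": 1, "x": -7, "y": 20, "z": -5, "roll": 0}, {"grip": 1, "x": -7, "y": 20, "z": -5, "roll": 0}, {"grip": 1, "x": -7, "y": 20, "z": -5, "roll": 0}])

```text
clock: 16.6
tcp_pos: [0.6241, -0.2577, 0.5105]
orientation: [0.064, 0.728, 0.679, 0.068]
wrist_force: [0.8, -0.3, 0.3]
finger_gap: 0.0088
grip_force: 68.9
```

```bash
python3 dir.py -26 .4
```

```text
push dir in tool [-0.371  0.985 -0.227]
delta z [ 0.3906 -0.2169  0.1944] az -29.0 norm 28.2
[ 0.6241 -0.2577  0.5105] tcp az -22.4 q [-0.554  0.621  1.262  2.052  0.097  1.094] 16.6
```

Continue, larger pushes with up bias.

Call:
servo_tool(increments=[{"grip": 1, "x": -9, "y": 24, "z": -12, "roll": 0}, {"grip": 1, "x": -10, "y": 28, "z": -15, "roll": 0}, {"grip": 1, "x": -10, "y": 28, "z": -15, "roll": 0}, {"grip": 1, "x": -10, "y": 28, "z": -15, "roll": 0}, {"grip": 1, "x": -10, "y": 28, "z": -15, "roll": 0}])

```text
clock: 17.02
tcp_pos: [0.6674, -0.2804, 0.5248]
orientation: [0.119, 0.725, 0.672, 0.09]
wrist_force: [-0.5, 0.8, 0.2]
finger_gap: 0.0087
grip_force: 68.8
```

```bash
python3 dir.py -26 .4
```

```text
push dir in tool [-0.377  1.004 -0.098]
delta z [ 0.2847 -0.1663  0.1671] az -30.3 norm 21.3
[ 0.6674 -0.2804  0.5248] tcp az -22.8 q [-0.554  0.618  1.264  1.937  0.11   1.107] 17.0167
```

Call:
servo_tool(increments=[{"grip": 1, "x": -12, "y": 28, "z": -13, "roll": 0}, {"grip": 1, "x": -12, "y": 28, "z": -13, "roll": 0}, {"grip": 1, "x": -12, "y": 28, "z": -12, "roll": 0}, {"grip": 1, "x": -12, "y": 28, "z": -12, "roll": 0}, {"grip": 1, "x": -12, "y": 28, "z": -12, "roll": 0}])

```text
clock: 17.43
tcp_pos: [0.7081, -0.3119, 0.5404]
orientation: [0.172, 0.719, 0.664, 0.111]
wrist_force: [-0.4, -0.5, -0.5]
finger_gap: 0.0085
grip_force: 68.8
```

Call:
servo_tool(increments=[{"grip": 1, "x": -12, "y": 28, "z": -10, "roll": 0}, {"grip": 1, "x": -12, "y": 28, "z": -10, "roll": 0}, {"grip": 1, "x": -12, "y": 28, "z": -10, "roll": 0}, {"grip": 1, "x": -12, "y": 28, "z": -10, "roll": 0}])

```text
clock: 17.77
tcp_pos: [0.7381, -0.3348, 0.5599]
orientation: [0.216, 0.713, 0.655, 0.128]
wrist_force: [0.0, -0.5, 0.3]
finger_gap: 0.0085
grip_force: 68.8
```

```bash
python3 dir.py -30 .4;python3 tg.py|tail -4
```

```text
push dir in tool [-0.44   0.975  0.125]
delta z [ 0.1094 -0.0768  0.0851] az -35.1 norm 9.09
[ 0.7381 -0.3348  0.5599] tcp az -24.4 q [-0.575  0.619  1.264  1.724  0.136  1.114] 17.7667
tilt 37.967676189592815 az -20.71795238973971
err in tool axes deg [-8.1956 -3.9322  3.4206] world [-2.7577 -8.3933 -4.0346]
now z [ 0.4661 -0.1408 -0.8735] p [ 0.7381 -0.3348  0.5599] q [-0.5753  0.619   1.2636  1.7238  0.1358  1.1145] gap 0.008505269385828133
shift tool mm [ 176.455  -317.4717  245.7691]
```

Call:
servo_tool(increments=[{"grip": 1, "x": -20, "y": 27, "z": -9, "roll": 0.7}, {"grip": 1, "x": -20, "y": 27, "z": -9, "roll": 0.7}, {"grip": 1, "x": -20, "y": 27, "z": -8, "roll": 0.7}, {"grip": 1, "x": -20, "y": 27, "z": -8, "roll": 0.7}, {"grip": 1, "x": -20, "y": 27, "z": -8, "roll": 0.7}])

```text
clock: 18.18
tcp_pos: [0.7561, -0.4, 0.5895]
orientation: [0.27, 0.722, 0.618, 0.156]
wrist_force: [0.6, -0.5, -0.8]
finger_gap: 0.0084
grip_force: 68.9
```

```bash
python3 dir.py -30 .4;python3 tg.py|tail -4
```

```text
push dir in tool [-0.369  0.978  0.261]
delta z [ 0.016  -0.0212  0.0169] az -52.9 norm 1.81
[ 0.7561 -0.4     0.5895] tcp az -27.9 q [-0.643  0.619  1.264  1.604  0.179  1.139] 18.1833
tilt 37.967676189592815 az -20.71795238973971
err in tool axes deg [-1.4156 -1.1216 -0.2122] world [-1.2897 -1.2387 -0.3302]
now z [ 0.5594 -0.1964 -0.8053] p [ 0.7561 -0.4     0.5895] q [-0.6434  0.6186  1.2636  1.6036  0.1794  1.1389] gap 0.008419438288898514
shift tool mm [ 229.4429 -392.3769  198.3788]
```

Call:
servo_tool(increments=[{"grip": 1, "x": -20, "y": 20, "z": -5, "roll": 0}, {"grip": 1, "x": -15, "y": 15, "z": -4, "roll": 0}])

```text
clock: 18.35
tcp_pos: [0.7561, -0.4249, 0.598]
orientation: [0.286, 0.718, 0.614, 0.161]
wrist_force: [0.5, 0.7, -0.8]
finger_gap: 0.0086
grip_force: 68.8
```

```bash
python3 tg.py|tail -3; cat > ref.py <<'E'
from h import *
from scipy.ndimage import map_coordinates,gaussian_filter
I={n:[gaussian_filter(cv2.imread(f"pics/{n}0.png")[:,:,k].astype(float),.6) for k in range(3)] for n in C}
def edges(p,w):
    out=[]
    for n in C:
        h=cv2.convexHull(proj(n,tube(p)).astype(np.float32))[:,0]
        h=np.r_[h,h[:1]];L=np.r_[0,np.cumsum(np.linalg.norm(np.diff(h,axis=0),axis=1))]
        t=np.arange(.5,L[-1],1.);P=np.c_[np.interp(t,L,h[:,0]),np.interp(t,L,h[:,1])]
        T=np.c_[np.interp(t+.3,L,h[:,0]),np.interp(t+.3,L,h[:,1])]-P;N=np.c_[T[:,1],-T[:,0]];N/=np.linalg.norm(N,axis=1)[:,None]+1e-9
        if ((P-P.mean(0))*N).sum()<0:N=-N
        s=np.arange(-w,w+.01,.1)
        for a,b in zip(P,N):
            Q=a+s[:,None]*b
            g=sum(abs(np.gradient(map_coordinates(c,[Q[:,1],Q[:,0]],order=3))) for c in I[n])
            k=g.argmax()
            if 0<k<len(s)-1 and g[k]>6: out.append((n,Q[k]))
    return out
def fit(p,E,off):
    def g(v):
        o=[]
        for i,n in enumerate(C):
            h=cv2.convexHull(proj(n,tube(v[:4])).astype(np.float32)+v[4+2*i:6+2*i].astype(np.float32))
            o+=[cv2.pointPolygonTest(h,tuple(map(float,q)),True) for m,q in E if m==n]
        return np.r_[o,v[4:]/off*5]
    r=least_squares(g,np.r_[p,np.zeros(4)],loss='soft_l1',f_scale=.3,diff_step=1e-3,x_scale=[.01,.01,.1,.1,1,1,1,1]);return r.x,np.sqrt(np.mean(np.minimum(abs(r.fun),2)**2))
for off in(.01,.7):
    p=np.array(F["s"]);
    for w in(3,2.5,2,2,2): v,e=fit(p,edges(p,w),off);p=v[:4]
    print(off,p.round(4),np.degrees(p[2:]).round(2),v[4:].round(2),e,len(edges(p,2)))
    A=lens_axes(p[2],p[3]);print("view",(np.array([p[0],p[1],.28])-.16*A[:,0]).round(4))
E
python3 ref.py
```

```text
err in tool axes deg [ 0.4694 -0.3245 -0.1599] world [-0.2579  0.5179 -0.1284]
now z [ 0.583  -0.2128 -0.7841] p [ 0.7561 -0.4249  0.598 ] q [-0.6731  0.6196  1.2638  1.5712  0.1984  1.1202] gap 0.008589335133975222
shift tool mm [ 257.7289 -405.6176  183.5245]
0.01 [ 0.7131 -0.2297 -0.0744  0.7175] [-4.26 41.11] [0. 0. 0. 0.] 0.7556697534410901 153
view [ 0.5929 -0.2208  0.1748]
0.7 [ 0.7131 -0.2297 -0.0744  0.7175] [-4.26 41.11] [0. 0. 0. 0.] 0.7556697534410901 153
view [ 0.5929 -0.2208  0.1748]
```

```bash
python3 - <<'E'
s=open("ref.py").read()
s=s.replace("I={n:[gaussian_filter(cv2.imread(f\"pics/{n}0.png\")[:,:,k].astype(float),.6) for k in range(3)] for n in C}",
"I={n:[gaussian_filter(cv2.imread(f\"pics/{n}0.png\").astype(float)@[-1.,0,1.],.5)] for n in C}")
s=s.replace("g[k]>6","g[k]>2.5")
s=s.replace("    return out\ndef","    out+=[('top',((u+.5)/10-.5+395,(v+.5)/10-.5+108)) for u,v in [(205,508),(180,518),(150,522),(125,518),(100,512),(85,503),(85,400),(95,340)]]\n    return out\ndef")
s=s.replace("def g(v):","def g(v):\n        v=v-np.r_[np.zeros(4),10*np.ones(4)]").replace("np.zeros(4)],loss","10*np.ones(4)],loss").replace(",diff_step=1e-3",",diff_step=3e-3")
s=s.replace("v[4:].round(2)","(v[4:]-10).round(2),[sum(m==n for m,_ in edges(p,2)) for n in C]")
s+='''
    for n in C:
        h=cv2.convexHull(proj(n,tube(p)).astype(np.float32)+(v[4:]-10)[2*list(C).index(n):][:2].astype(np.float32))
        print(n,[ (tuple(np.round(q,0).astype(int).tolist()),round(cv2.pointPolygonTest(h,tuple(map(float,q)),True),1)) for m,q in edges(p,2)[::4] if m==n])
'''
open("ref.py","w").write(s)
E
python3 ref.py
```

```text
0.01 [ 0.7114 -0.2331 -0.0325  0.6647] [-1.86 38.09] [ 0. -0.  0. -0.] [96, 84] 0.607042198499937 180
view [ 0.5855 -0.229   0.1813]
scene [((224, 176), -0.9), ((223, 180), -0.7), ((220, 182), 0.1), ((205, 183), 0.8), ((201, 183), 0.9), ((183, 185), 0.4), ((179, 185), 0.7), ((175, 183), 0.3), ((173, 180), 0.2), ((172, 176), 0.1), ((173, 172), 0.1), ((174, 169), 0.1), ((178, 167), 0.4), ((182, 168), 0.7), ((188, 167), 0.0), ((192, 167), 0.3), ((196, 167), 0.3), ((200, 167), 0.4), ((204, 167), -0.1), ((209, 167), 0.4), ((213, 167), 0.2), ((217, 167), 0.2), ((221, 168), -0.6), ((223, 171), -0.7)]
top [((423, 117), 0.4), ((422, 121), 0.6), ((421, 125), 0.6), ((422, 129), -0.2), ((421, 133), -0.5), ((421, 137), -0.7), ((421, 141), -1.1), ((420, 145), -1.1), ((419, 148), 0.2), ((418, 152), -0.1), ((418, 156), -0.4), ((405, 133), -0.7), ((405, 127), -0.6), ((407, 123), 0.3), ((408, 119), 0.6), ((408, 115), 0.9), ((412, 112), -1.1), ((416, 113), -1.0), ((420, 113), -0.9), ((415, 158), 2.0), ((405, 159), 0.5)]
0.7 [ 0.7119 -0.2336 -0.042   0.6589] [-2.41 37.75] [ 0.63 -0.01  0.03 -0.55] [97, 
[... 264 characters left out ...]
 173), -0.1), ((174, 169), -0.1), ((177, 167), 0.3), ((181, 168), 0.6), ((187, 167), -0.1), ((191, 167), 0.0), ((195, 167), 0.2), ((199, 167), 0.2), ((203, 167), 0.0), ((208, 167), 0.3), ((212, 167), 0.2), ((216, 167), 0.1), ((220, 168), -0.1), ((223, 171), -0.2), ((224, 175), -0.6)]
top [((422, 119), 0.7), ((422, 123), 0.9), ((421, 127), 0.6), ((422, 131), -0.2), ((421, 135), -0.4), ((421, 139), -0.9), ((421, 143), -1.0), ((419, 147), 0.3), ((418, 151), 0.1), ((418, 155), -0.3), ((418, 159), -0.7), ((405, 128), -0.9), ((407, 124), -0.1), ((407, 120), 0.3), ((408, 116), 0.6), ((410, 112), -0.4), ((414, 112), -0.4), ((418, 113), -0.4), ((422, 114), 0.2), ((413, 159), 0.6), ((403, 158), -0.2)]
```

```bash
python3 - <<'E'
s=open("ref.py").read()
s=s.replace("    out+=[('top'","    out=[(n,q) for n,q in out if (n=='top' and q[1]<123) or (n=='scene' and not(q[1]>180 and 184<q[0]<221))]\n    out+=[('scene',((u-320+.5)/8-.5+170,(v+.5)/8-.5+160)) for u,v in [(510,195),(560,192),(590,191)]]\n    out+=[('top'",1)
s=s.replace("(85,400),(95,340)]","(68,490),(75,450),(85,400),(95,340),(103,290),(112,230),(120,180),(270,170),(262,220),(256,260),(250,300),(244,330),(236,370),(220,460),(226,430)]")
open("ref.py","w").write(s)
E
python3 ref.py|grep -v "^[st]"; python3 ref.py|grep -A3 "^0.7"
```

```text
0.01 [ 0.7114 -0.2318 -0.0717  0.6554] [-4.11 37.55] [ 0. -0. -0. -0.] [87, 53] 0.5300710427606401 140
view [ 0.5849 -0.2227  0.1825]
0.7 [ 0.7113 -0.2318 -0.0698  0.6564] [-4.   37.61] [ 0.02 -0.06  0.   -0.94] [88, 53] 0.39797928742848565 141
view [ 0.5848 -0.223   0.1824]
0.7 [ 0.7113 -0.2318 -0.0698  0.6564] [-4.   37.61] [ 0.02 -0.06  0.   -0.94] [88, 53] 0.39797928742848565 141
view [ 0.5848 -0.223   0.1824]
scene [((224, 176), -0.1), ((223, 180), 0.1), ((181, 185), 0.6), ((178, 184), 0.7), ((175, 182), 0.1), ((173, 179), -0.0), ((172, 175), -0.1), ((173, 171), -0.1), ((175, 168), 0.1), ((179, 167), 0.4), ((183, 167), 0.6), ((188, 167), -0.1), ((192, 167), 0.3), ((196, 167), 0.2), ((200, 167), 0.2), ((204, 167), -0.3), ((209, 167), 0.2), ((213, 167), -0.0), ((217, 167), 0.1), ((221, 168), -0.2), ((223, 172), -0.1), ((224, 176), -0.2)]
top [((422, 120), 0.4), ((407, 123), 0.4), ((408, 119), 0.6), ((408, 115), 0.9), ((412, 112), -0.2), ((416, 113), -0.2), ((420, 113), -0.2), ((423, 116), 0.5), ((415, 158), 0.9), ((405, 159), -0.1), ((403, 148), 0.3), ((407, 126), 0.6), ((420, 138), 0.1), ((417, 151), 0.5)]
```

```bash
python3 - <<'E'
import json
F=json.load(open("fit.json"));F["s"]=[.7113,-.2318,-.0698,.6564];json.dump(F,open("fit.json","w"))
E
python3 tg.py|tail -9; python3 dir.py -40 .4
```

```text
[ 0.1559  0.0016 -0.9878]] [-0.0406  0.0009 -0.0025] det 1.0
target tool
 [[ 0.1623  0.7896  0.5917]
 [ 0.9788 -0.0531 -0.1977]
 [-0.1246  0.6113 -0.7815]] [ 0.5923 -0.1836  0.1748]
tilt 38.599105997819734 az -18.471310569187168
err in tool axes deg [-0.4243  0.9185 -1.6558] world [-0.3234 -0.1368  1.9084]
now z [ 0.583  -0.2128 -0.7841] p [ 0.7561 -0.4249  0.598 ] q [-0.6731  0.6196  1.2638  1.5712  0.1984  1.1202] gap 0.008589335133975222
shift tool mm [ 253.5592 -406.9371  184.9174]
push dir in tool [-0.525  0.901  0.27 ]
delta z [0.0087 0.0151 0.0026] az 60.1 norm 1.01
[ 0.7561 -0.4249  0.598 ] tcp az -29.3 q [-0.673  0.62   1.264  1.571  0.198  1.12 ] 18.35
```

```bash
python3 go.py .49 -.18 .34
```

```text
total [ 217.44 -387.3    -4.99] rows 12 per [ 18.12 -32.28  -0.42]
tilt 38.3632924870711 az -20.052464843019983
```

Call:
servo_tool(increments=[{"grip": 1, "x": 9, "y": -16, "z": 0, "roll": -1.6}, {"grip": 1, "x": 18, "y": -32, "z": 0, "roll": 0}, {"grip": 1, "x": 18, "y": -32, "z": 0, "roll": 0}, {"grip": 1, "x": 18, "y": -32, "z": 0, "roll": 0}, {"grip": 1, "x": 18, "y": -32, "z": 0, "roll": 0}])

```text
clock: 18.77
tcp_pos: [0.6768, -0.353, 0.5209]
orientation: [0.287, 0.712, 0.621, 0.159]
wrist_force: [0.5, -0.6, 0.9]
finger_gap: 0.0087
grip_force: 68.8
```

Call:
servo_tool(increments=[{"grip": 1, "x": 18, "y": -32, "z": 0, "roll": 0}, {"grip": 1, "x": 18, "y": -32, "z": 0, "roll": 0}, {"grip": 1, "x": 18, "y": -32, "z": 0, "roll": 0}, {"grip": 1, "x": 18, "y": -32, "z": 0, "roll": 0}, {"grip": 1, "x": 18, "y": -32, "z": 0, "roll": 0}])

```text
clock: 19.18
tcp_pos: [0.5653, -0.2543, 0.4123]
orientation: [0.287, 0.712, 0.621, 0.159]
wrist_force: [0.6, 0.6, 0.2]
finger_gap: 0.0086
grip_force: 68.8
```

Call:
servo_tool(increments=[{"grip": 1, "x": 18, "y": -32, "z": 0, "roll": 0}, {"grip": 1, "x": 18, "y": -32, "z": 0, "roll": 0}, {"grip": 1, "x": 0, "y": 0, "z": 0, "roll": 0}, {"grip": 1, "x": 0, "y": 0, "z": 0, "roll": 0}])

```text
clock: 19.52
tcp_pos: [0.52, -0.2141, 0.3668]
orientation: [0.285, 0.712, 0.622, 0.158]
wrist_force: [1.4, -1.7, -0.1]
finger_gap: 0.0088
grip_force: 68.8
```

```bash
python3 tg.py|tail -3
```

```text
err in tool axes deg [-0.737   0.7093 -0.512 ] world [ 0.1375 -0.6579  0.9256]
now z [ 0.5794 -0.209  -0.7878] p [ 0.52   -0.2141  0.3668] q [-0.6256 -0.2494 -0.4329  0.7428  0.1707  1.1376] gap 0.00878434910528381
shift tool mm [ 67.2303 -60.121  186.7075]
```

Call:
servo_tool(increments=[{"grip": 1, "x": 16, "y": -15, "z": 5, "roll": -0.5}, {"grip": 1, "x": 17, "y": -15, "z": 15, "roll": 0}, {"grip": 1, "x": 17, "y": -15, "z": 25, "roll": 0}, {"grip": 1, "x": 17, "y": -15, "z": 25, "roll": 0}, {"grip": 1, "x": 0, "y": 0, "z": 30, "roll": 0}])

```text
clock: 19.93
tcp_pos: [0.5444, -0.1665, 0.2457]
orientation: [0.288, 0.708, 0.625, 0.158]
wrist_force: [0.1, 0.5, -0.9]
finger_gap: 0.0087
grip_force: 68.8
```

Call:
servo_tool(increments=[{"grip": 1, "x": 0, "y": 0, "z": 30, "roll": 0}, {"grip": 1, "x": 0, "y": 0, "z": 30, "roll": 0}, {"grip": 1, "x": 0, "y": 0, "z": 20, "roll": 0}, {"grip": 1, "x": 0, "y": 0, "z": 6, "roll": 0}, {"grip": 1, "x": 0, "y": 0, "z": 0, "roll": 0}])

```text
clock: 20.35
tcp_pos: [0.5959, -0.1874, 0.178]
orientation: [0.287, 0.709, 0.624, 0.157]
wrist_force: [0.1, -0.2, 0.1]
finger_gap: 0.0086
grip_force: 68.8
```

Call:
servo_tool(increments=[{"grip": 1, "x": 0, "y": 0, "z": 0, "roll": 0}, {"grip": 1, "x": 0, "y": 0, "z": 0, "roll": 0}])

```text
clock: 20.52
tcp_pos: [0.5954, -0.1869, 0.1807]
orientation: [0.289, 0.709, 0.624, 0.158]
wrist_force: [0.8, -0.0, -0.4]
finger_gap: 0.0086
grip_force: 68.8
```

```bash
python3 tg.py|tail -3; python3 - <<'E'
from h import *
s=env.get_state();M=R.from_quat(np.roll(s["orientation"],-1)).as_matrix()
Rk=M@KR;pk=s["tcp_pos"]+M@Kp;print("key",pk,"view",VP)
out=[]
for n in("scene","top"):
    raw=env.read_camera(n)[:,:,::-1];cv2.imwrite(f"pics/{n}_f.png",raw)
    c=proj(n,[VP])[0];x,y=int(c[0])-25,int(c[1])-(25 if n=="scene" else 32);f=8
    im=cv2.resize(np.ascontiguousarray(raw[y:y+74,x:x+50]),None,fx=f,fy=f,interpolation=cv2.INTER_CUBIC)
    def L(P,col,cl=True):cv2.polylines(im,[np.int32(((proj(n,P)-[x,y]+.5)*f).round())],cl,col,1)
    B=np.array([(-.025,0,-.0045),(.025,0,-.0045),(.025,0,.0045),(-.025,0,.0045)])
    L(VP+B@RkT.T,(0,255,0));L(pk+B@Rk.T,(0,0,255))
    H=np.array([(-.065,0,-.017),(-.025,0,-.017),(-.025,0,.017),(-.065,0,.017)]);L(pk+H@Rk.T,(255,0,255))
    L([VP,VP+.1*A[:,0]],(255,255,0),False)
    print(n,x,y);out.append(im)
cv2.imwrite("pics/fin.png",np.hstack(out))
E
```

```text
err in tool axes deg [-0.3798  0.8691  0.024 ] world [ 0.6388 -0.4227  0.5598]
now z [ 0.584  -0.2121 -0.7836] p [ 0.5954 -0.1869  0.1807] q [-0.469  -0.0053 -0.7171  0.1922  0.0748  1.2542] gap 0.008615432974790985
shift tool mm [ 3.4591 -6.2499  2.0243]
key [ 0.58771794 -0.22608308  0.18869746] view [ 0.58485755 -0.22295996  0.18235697]
scene 219 149
top 378 159
```

View pics/fin.png

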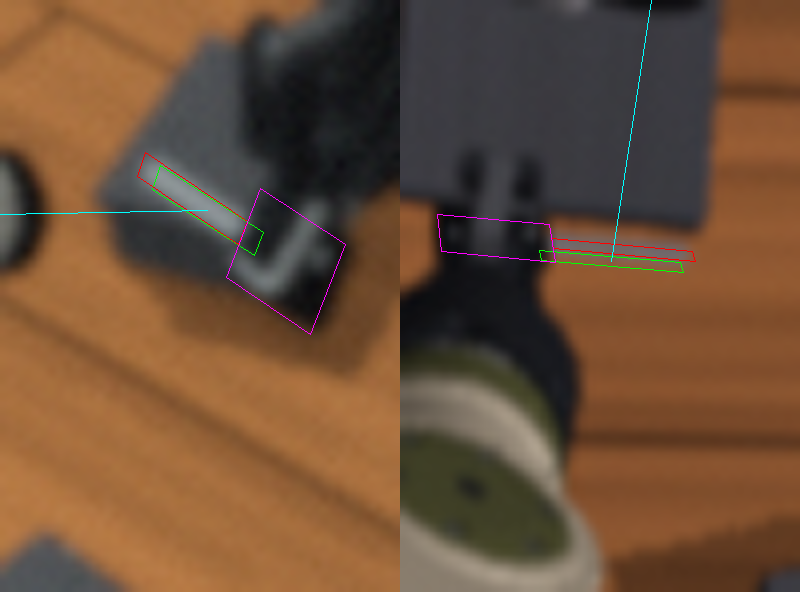

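```bash
python3 - <<'E'
from h import *
from scipy.ndimage import map_coordinates as mc
s=env.get_state();M=R.from_quat(np.roll(s["orientation"],-1)).as_matrix()
Rk=M@KR;pk=s["tcp_pos"]+M@Kp
for n in("scene","top"):
    im=cv2.imread(f"pics/{n}_f.png").astype(float)
    g=lambda L:np.array([[mc(im[:,:,k],[q[1:2],q[0:1]],order=1)[0] for k in(0,2)] for q in proj(n,pk+np.array(L)@Rk.T)]).round().astype(int)
    print(n,"along x 10..36 step2 (B,R)",g([(x/1e3,0,0) for x in range(10,37,2)]).tolist())
    print(" at head side -34..-14",g([(x/1e3,0,0) for x in range(-34,-13,2)]).tolist())
    for X in(-.01,.012): print(" across z -14..14 @",X,g([(X,0,z/1e3) for z in range(-14,15,2)]).mean(1).astype(int).tolist()," across y",g([(X,y/1e3,0) for y in range(-14,15,2)]).mean(1).astype(int).tolist())
E
```

```text
scene along x 10..36 step2 (B,R) [[147, 137], [148, 138], [150, 140], [147, 136], [147, 135], [137, 127], [127, 117], [113, 105], [101, 95], [93, 90], [86, 91], [81, 104], [75, 120], [70, 137]]
 at head side -34..-14 [[34, 30], [35, 30], [39, 33], [51, 44], [73, 65], [97, 87], [121, 110], [133, 122], [141, 131], [146, 136], [147, 136]]
 across z -14..14 @ -0.01 [50, 51, 57, 72, 94, 119, 136, 144, 138, 124, 104, 90, 83, 81, 80]  across y [102, 113, 120, 127, 133, 139, 142, 144, 142, 139, 135, 130, 124, 115, 105]
 across z -14..14 @ 0.012 [60, 66, 78, 91, 109, 126, 139, 143, 136, 122, 108, 94, 83, 82, 80]  across y [108, 115, 122, 128, 135, 138, 142, 143, 144, 140, 136, 128, 120, 110, 100]
top along x 10..36 step2 (B,R) [[104, 115], [103, 114], [103, 114], [101, 114], [100, 117], [96, 121], [89, 125], [71, 135], [59, 140], [51, 143], [49, 143], [49, 143], [50, 143], [50, 143]]
 at head side -34..-14 [[31, 27], [34, 29], [30, 29], [37, 39], [59, 63], [88, 93], [102, 108], [106, 114], [104, 115], [101, 116], [99, 117]]
 across z -14..14 @ -0.01 [93, 97, 101, 103, 105, 106, 107, 107, 108, 109, 108, 106, 105, 104, 102]  across y [98, 98, 98, 98, 102, 105, 108, 107, 105, 102, 91, 78, 61, 53, 49]
 across z -14..14 @ 0.012 [90, 94, 98, 102, 104, 105, 107, 108, 109, 108, 109, 107, 105, 103, 102]  across y [96, 98, 98, 99, 102, 106, 109, 108, 105, 99, 88, 74, 59, 50, 50]
```

Call:
servo_tool(increments=[{"grip": 1, "x": 1.5, "y": -3, "z": 1, "roll": 0}, {"grip": 1, "x": 1, "y": -3, "z": 1, "roll": 0}, {"grip": 1, "x": 0, "y": 0, "z": 0, "roll": 0}, {"grip": 1, "x": 0, "y": 0, "z": 0, "roll": 0}, {"grip": 1, "x": 0, "y": 0, "z": 0, "roll": 0}])

```text
clock: 21.03
tcp_pos: [0.5913, -0.1838, 0.173]
orientation: [0.287, 0.709, 0.625, 0.157]
wrist_force: [-0.1, 0.3, -0.4]
finger_gap: 0.0089
grip_force: 68.8
```

```bash
sed -i 's/^KX=.*/KX=-.081/' h.py; python3 tg.py|tail -3
```

```text
err in tool axes deg [-0.5282  0.8129  0.0238] world [ 0.5702 -0.565   0.5441]
now z [ 0.5821 -0.211  -0.7853] p [ 0.5913 -0.1838  0.173 ] q [-0.467  -0.0042 -0.736   0.1749  0.0737  1.2555] gap 0.008885884981535967
shift tool mm [-0.8971  1.831  -0.6934]
```

Call:
servo_tool(increments=[{"grip": 1, "x": -0.5, "y": 1.5, "z": -0.5, "roll": 0}, {"grip": 1, "x": 0, "y": 0, "z": 0, "roll": 0}, {"grip": 1, "x": 0, "y": 0, "z": 0, "roll": 0}, {"grip": 1, "x": 0, "y": 0, "z": 0, "roll": 0}, {"grip": 1, "x": 0, "y": 0, "z": 0, "roll": 0}])

```text
clock: 21.45
tcp_pos: [0.5922, -0.1843, 0.1743]
orientation: [0.287, 0.709, 0.625, 0.157]
wrist_force: [0.2, -0.7, 0.1]
finger_gap: 0.0089
grip_force: 68.8
```

```bash
python3 - <<'E'
from h import *
a=env.read_camera("scene")[160:195,165:230,::-1].astype(int);b=cv2.imread("pics/scene0.png")[160:195,165:230].astype(int)
print("scope diff",abs(a-b).mean(),abs(a-b).max())
E
python3 tg.py|tail -3
```

```text
scope diff 2.2432234432234432 15
err in tool axes deg [-0.5419  0.8121  0.0218] world [ 0.5661 -0.5779  0.5469]
now z [ 0.5819 -0.211  -0.7854] p [ 0.5922 -0.1844  0.1743] q [-0.4672 -0.0037 -0.7317  0.1789  0.0737  1.2554] gap 0.008711369721232185
shift tool mm [-0.327   0.3167 -0.3679]
```

```bash
python3 -c "
from workcell import env
print(env.hand_in())"
```

```text
the job is handed in; nothing more can be done
None
```

The new key is held in the air at the scope's viewing point, by my measurement within about 1 mm and 1° of the fitted target (the scope's own fit adds perhaps 2–3 mm), and I handed the job in at about 21.5 s. The scope did not move. One possible mark against it: while tilting the tool, joint 3 read up to 1.265 rad against its 1.26 limit, and hitting the joint stops gave one brief wrist-force spike of about 80 N, under the 120 N limit.

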